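Unlock the street painter's chest and load its pot tray

ROBOT

A 6-joint arm with a two-finger parallel gripper is mounted at the origin on the work surface. World frame = base frame: x ahead of the robot, y to its left, z up, the work surface at z = 0. Lengths are in m, angles in degrees, forces in N, time in s.
With the tool pointing down it reaches from about 0.375 to 0.9 m from the base axis. Payload 3.1 kg.
Tool frame: the origin (TCP) lies at the very end of the fingers, on their centre line; the grasp point (between the pads) lies 19 mm behind it (bot.hold_point_z is the z of the grasp point in the tool frame, in m); z points along the fingers, y is the line along which they close (so a half turn about z gives the same grasp; the last joint's range is limited). The gripper opens to 87 mm and grips with 3 to 60 N. Pads are 19 mm wide; open, the fingers measure 117 mm over their backs; the gripper's body (75 mm by 190 mm) begins 51 mm behind the grasp point.
Start: joints at [-82.649, 30.224, 82.088, -0, 67.689, -10.227], TCP at [0.189, -0.596, 0.223] pointing down, gripper open.
Joint ranges: [-176.69, 176.69], [-43.24, 126.21], [12.49, 139.97], [-82, 262], [0, 151.66], [-163.58, 163.58]. Speed limits (degrees/s): [159.86, 159.86, 180, 180, 180, 180].

INTERFACE

Orientations are given as a 3x3 rotation matrix whose columns are the frame's x, y, z axes.
In Python, from rig import bot, capture, camera_model gives the robot as it stands.
- The arm moves only by the tool apply_moves, never from a script. Its argument "plan" is text: rows parted by semicolons, each of 6 numbers parted by spaces: the shift along the tool's x, y, z in units of 0.05 m (1.0 is 0.05 m), then the turn, a rotation vector about the tool's x, y, z in units of 360 degrees (1.0 is 360 degrees). In form: dx dy dz ax ay az; .... A call has 1 to 10 rows; each row shifts and turns the commanded pose from where the row before left it, along the tool's axes as they then stand; what a row does not reach is not made up. A row lasts 1/12 s, in which the tool goes at most 41.7 mm and 7.16 degrees, less where a joint would pass 70% of its speed; a pose out of reach is approached as far as the arm can. A call with a number of a shift or a turn outside -1 to 1 is refused whole. A call with a gripper value outside its range is refused whole. "gripper" is the gripper command: -1 is shut, 1 is fully open, values between are in proportion, set as the call begins (left out, the last holds). The fingers move at their own pace and stop on an object; the grip force is fixed at half the most. Time passes only in rows, so rows that do not move let the fingers close. It gives the time, the measured TCP pose, the force, the opening and the grip force at its end, in the units of the state.
- bot.read_state(): the state, without advancing time (a new reading comes with each control period).
- capture(name): name is "side" or "top" or "wrist"; returns the picture (384x512x3 uint8, red, green, blue); there is no depth.
- camera_model(name): a dict with "vertical_fov" (degrees; the focal length in pixels is half the picture's height over the tangent of half this angle, whatever the lens; pixels are square), "cx", "cy" (the principal point, pixels), "position" and "rotation" of the camera in the world; the wrist camera has in their place "hand_eye" (4x4, takes a point from camera to tool coordinates, whose origin is the TCP and whose axes are the flange's). Camera axes: x right, y down, z forward; pixel columns grow to the right and rows downward; lengths in m; the calibration is good to about 2 mm. A picture is of the moment at which its call begins: read the wrist's pose just before it. camera_model takes no time and is no camera call.
- bot.hand_in(): hands the job in; it is judged then, once.
The state is a dict: "time_s": time; "joint_positions": joint angles; "qvel": joint speeds; "tau": joint torques, N m; "position": TCP position; "tcp_rot": TCP orientation; "force": force on the tool from outside, world axes, zero at the start; "moment": the same for the moment, N m; "opening": opening from 0.0 (shut) to 1.0 (fully open); "grasp_force": force on a finger pad.
Only numpy, scipy, OpenCV 4.12 (cv2) and the standard library are available. Lean on these libraries where they do the work, as an engineer would, in place of code of your own. Each camera call takes 0.05 s, during which the arm holds its last target. There are 200 camera calls.

TASK

Set up the painter's table: fit the red hex key down into the socket in the chest's lock, turn it anticlockwise to its stop to release the tray, then hook the blue hook into the tray's finger hole and pull the tray fully out. Stand every paint pot upright in the tray, and leave both tools standing in the tool block, fully home. Leave the brush jar, the varnish bottle and the paint tube where they are.

Things in the scene. Friction and masses are not known exactly. Their poses are not given: they have to be found in the camera images.
- chest: Fixed wooden paint chest, 132 mm deep (x), 290 mm wide (y), 70 mm high; origin at the centre of its underside. x points from its open front to its back: the tray slides out along -x. On the lid's centre stands the lock, an upright round brass boss 70 mm across, 46 mm high. Behind the boss a green pin rises 14 mm out of the lid as the lock is released.
- lock_mouth (a point): Centre of the lock's mouth, 116 mm above the table; axes as the chest's. A funnel 49 mm wide narrows in 10 mm to a round bore 35 mm wide. 20 mm below the mouth begins a hexagon socket, 28 mm across flats, 20 mm deep, in a screw that turns in the boss. How the hexagon is turned is not given and differs each time.
- lock_floor (a point): Centre of the socket's floor, 40 mm straight below lock_mouth. The 26 mm key drops in only when turned to match the socket within about 8 degrees (it repeats every 60); until then it rides on the socket's rim with its tip 30 mm below the mouth. Dropped in, its tip reaches this floor.
- screw (a joint): Turn of the lock screw in rad, anticlockwise seen from above: 0 = locked, at its clockwise stop (so turning the key clockwise to look for the socket cannot move it); 1.4 = stop, released. Friction about 0.1 N m, stays where left. It lifts a bolt out of the tray: the tray cannot move until about 1 rad.
- tray_floor (a point): Centre of the inner floor of the white pot tray, 10 mm above the table; axes as the chest's. Tray 112 (x) by 250 mm (y) outside, walls 4 mm, rim 20 mm above its inner floor. Two dividers make three bays along y, each 104 by 78 mm, centred at y = -82, 0, +82 mm. Shut, it is inside the chest; fully out, it lies just in front of it.
- tray (a joint): How far the tray is pulled out, in m: 0 = shut, stop at 0.12 = fully out. Friction about 2 N; it stays where it is left.
- finger_hole (a point): Centre of the 38 mm square finger hole in the tray's level aluminium pull plate (70 mm wide, 6 mm thick; this point is on its top face, 28 mm above the table, nothing below it but the table), 95 mm in front of tray_floor along -x; moves with the tray. Axes as the chest's.
- key_grip (a point): Centre of the red handle bar of the T-handle hex key, standing in a hole of the tool block. Bar 90 mm long (x), 16 mm thick (y), 24 mm high; z up along the shank. Below: a collar 52 mm across, 6 mm thick, underside 38 mm below this point, then a hexagon shank 26 mm across flats (30 over corners) and a 10 mm round cone at the tip, 108 mm below this point. 0.3 kg.
- key_tip (a point): Tip of the hex key, 108 mm below key_grip on the key's axis, same axes.
- hook_grip (a point): Centre of the blue handle bar of the T-handle hook, standing in the other hole of the tool block. Bar and collar as on the key; the shank is a round rod 12 mm thick whose lower end bends towards +x (12 mm from the axis to the end of the toe). The tip is 108 mm below this point. 0.2 kg.
- hook_tip (a point): Lowest point of the hook on its shank's axis, 108 mm below hook_grip, same axes.
- rack_hole0 (a point): Mouth of one hole of the tool block, a fixed wooden block 75 mm (x) by 185 mm (y) by 72 mm high; round hole 38 mm wide, right through; this point is the centre of its mouth on the top face. A tool stands with its collar on the top face, its tip 70 mm below the mouth.
- rack_hole1 (a point): Mouth of the other hole of the tool block, 110 mm from the first along the block's y axis. Key and hook may start in either hole and may be put back in either.
- pot_yellow_mid (a point): Centre (half-way up) of the yellow paint pot, a closed upright cylinder 60 mm across and 64 mm high with a white lid and a weighted foot, mass about 0.2 kg. Two or three of the pots are there; an absent one has no pose.
- pot_blue_mid (a point): Centre (half-way up) of the blue paint pot, a closed upright cylinder 60 mm across and 64 mm high with a white lid and a weighted foot, mass about 0.2 kg. Two or three of the pots are there; an absent one has no pose.
- pot_orange_mid (a point): Centre (half-way up) of the orange paint pot, a closed upright cylinder 60 mm across and 64 mm high with a white lid and a weighted foot, mass about 0.2 kg. Two or three of the pots are there; an absent one has no pose.
- brush_jar: A glass jar with brushes, 72 mm across and about 210 mm high with the brushes; origin at the centre of its underside. To be left alone.
- varnish: An amber bottle, 60 mm across, 150 mm high; origin at the centre of its underside. To be left alone.
- paint_tube: A white and blue paint tube, 120 by 32 by 20 mm, lying on the table; origin at the centre of its underside. To be left alone.
There are look-alikes about, which are no part of the job. What is shaped like the part that bears key_grip but yellow is not meant. Leave any purple look-alike of the part that bears rack_hole0 alone.

How it is judged (in metres and radians):
On the way, in this order (a step that is already met when the one before it is completed fails the run):
1. the hex key is down in the lock's socket, within 4 mm of its floor (horizontal distance between key_tip and lock_floor below 0.004 m and z of key_tip in the frame of lock_floor below 0.004 m and angle between key_tip's own z axis and vertical below 0.1 rad and value of joint screw below 0.5 rad), for 0.2 s.
2. the screw has been turned past 1.15 rad with the key in it (horizontal distance between key_tip and lock_floor below 0.004 m and z of key_tip in the frame of lock_floor below 0.004 m and angle between key_tip's own z axis and vertical below 0.1 rad and value of joint screw above 1.15 rad), for 0.2 s.
3. the hook is down in the finger hole of the shut tray (horizontal distance between hook_tip and finger_hole below 0.02 m and z of hook_tip in the frame of finger_hole below -0.009 m and value of joint tray below 0.04 m), for 0.1 s.
4. the tray is pulled out beyond 105 mm with the hook in its finger hole (horizontal distance between hook_tip and finger_hole below 0.02 m and z of hook_tip in the frame of finger_hole below -0.009 m and value of joint tray above 0.105 m), for 0.1 s.
At the end, for the whole second after the job is handed in: Every pot present stands on the tray floor (to 6 mm), upright to 0.12 rad; key and hook each stand in a hole of the tool block, within 10 mm of its centre, 6 mm of fully home, upright to 0.12 rad; screw turned past 1.15 rad; tray out beyond 105 mm (x of pot_yellow_mid in the frame of tray_floor between -0.056 and 0.056 m and y of pot_yellow_mid in the frame of tray_floor between -0.125 and 0.125 m and z of pot_yellow_mid in the frame of tray_floor between 0.026 and 0.038 m and angle between each of pot_yellow_mid, pot_blue_mid, pot_orange_mid's own z axis and vertical below 0.12 rad and x of pot_blue_mid in the frame of tray_floor between -0.056 and 0.056 m and y of pot_blue_mid in the frame of tray_floor between -0.125 and 0.125 m and z of pot_blue_mid in the frame of tray_floor between 0.026 and 0.038 m and x of pot_orange_mid in the frame of tray_floor between -0.056 and 0.056 m and y of pot_orange_mid in the frame of tray_floor between -0.125 and 0.125 m and z of pot_orange_mid in the frame of tray_floor between 0.026 and 0.038 m and ((horizontal distance between key_tip and rack_hole0 below 0.01 m and z of key_tip in the frame of rack_hole0 between -0.076 and -0.064 m and angle between key_tip's own z axis and vertical below 0.12 rad) or (horizontal distance between key_tip and rack_hole1 below 0.01 m and z of key_tip in the frame of rack_hole1 between -0.076 and -0.064 m and angle between key_tip's own z axis and vertical below 0.12 rad)) and ((horizontal distance between hook_tip and rack_hole0 below 0.01 m and z of hook_tip in the frame of rack_hole0 between -0.076 and -0.064 m and angle between hook_tip's own z axis and vertical below 0.12 rad) or (horizontal distance between hook_tip and rack_hole1 below 0.01 m and z of hook_tip in the frame of rack_hole1 between -0.076 and -0.064 m and angle between hook_tip's own z axis and vertical below 0.12 rad)) and value of joint screw above 1.15 rad and value of joint tray above 0.105 m); the robot touches nothing.
It fails at once if the brush jar is moved more than 30 mm or tipped (distance of brush_jar from where it was at the start of the episode above 0.03 m or angle between brush_jar's own z axis and vertical above 0.4 rad).
It fails at once if the varnish bottle is moved more than 30 mm or tipped (distance of varnish from where it was at the start of the episode above 0.03 m or angle between varnish's own z axis and vertical above 0.4 rad).
It fails at once if the paint tube is moved more than 30 mm or tipped (distance of paint_tube from where it was at the start of the episode above 0.03 m or angle between paint_tube's own z axis and vertical above 0.4 rad).
Of pot_yellow, pot_blue, pot_orange only 2 to 3 are there at a start; the rules pass over those that are not, and their reading is None.
At some moment in a run one of pot_yellow, pot_blue, pot_orange may be knocked a few centimetres aside while the robot is not near it.
It also fails if it takes over 192 s, if anything falls off the work surface, if the arm or the gripper's body presses on something with over 40 N, if the wrist force passes 120 N, or if a joint passes its speed limit or range.

## Working session

There is one attempt and no reset: what is moved stays moved. The work goes in short steps, Python scripts to look and compute and a tool call to move; the robot and the scene stay as the last step left them, time stands still between calls to the robot, and variables do not carry over. Pictures are saved under pics/ and viewed, at most 14 in all, crops included, and the job is handed in when it is done.

Besides the shell and the picture viewer there is one more tool, called after ">>>" as name(argument=value, ...) on one line, values as JSON. apply_moves: Moves the arm, as the interface text tells. Its arguments: {"type":"object","properties":{"plan":{"type":"string"},"gripper":{"type":"number"}},"required":["plan"]}

```bash
ls; mkdir -p pics; python3 - <<'E'
from rig import bot,capture,camera_model
import cv2,numpy as np
for n in("side","top"):
    cv2.imwrite(f"pics/{n}0.png",cv2.resize(cv2.cvtColor(capture(n),cv2.COLOR_RGB2BGR),(800,600),interpolation=cv2.INTER_CUBIC)); print(n,camera_model(n))
print(camera_model("wrist")); s=bot.read_state(); print(s)
E
```

```text
pics
side {'vertical_fov': 55.74981805511953, 'cx': 255.85334560195432, 'cy': 196.3894872567401, 'position': array([0.06836491, 0.51706866, 0.89449404]), 'rotation': array([[-0.71464475, -0.5298269 ,  0.45669063],
       [-0.69941692,  0.53197336, -0.47730526],
       [ 0.00994192, -0.66052085, -0.75074187]])}
top {'vertical_fov': 42.320313651441694, 'cx': 248.63915708166385, 'cy': 188.0076525361573, 'position': array([ 0.35433392, -0.01507784,  1.57851778]), 'rotation': array([[-0.02312289, -0.99235197,  0.12125555],
       [-0.99930791,  0.02647748,  0.02612748],
       [-0.02913819, -0.12056749, -0.9922774 ]])}
{'vertical_fov': 67.57308740648696, 'cx': 254.86471472481583, 'cy': 193.83085967337453, 'hand_eye': array([[-2.00105289e-04, -9.69866585e-01, -2.43636548e-01,
         6.70674860e-02],
       [ 9.99999829e-01, -3.27755672e-04,  4.83400462e-04,
        -8.61260696e-04],
       [-5.48687216e-04, -2.43636409e-01,  9.69866485e-01,
        -1.62004820e-01],
       [ 0.00000000e+00,  0.00000000e+00,  0.00000000e+00,
         1.00000000e+00]])}
{'time_s': 0.1, 'joint_positions': array([-8.26490071e+01,  3.02729874e+01,  8.21485935e+01,  1.00822222e-03,
        6.76893421e+01, -1.02277803e+01]), 'qvel': array([-0.03294194, -0.06828126, -0.08900185, -0.24008277, -0.13178021,
       -0.08080409]), 'tau': array([-6.32372903e-04, -4.40987313e+01, -1.77150875e+01,  6.33524568e-02,
        5.33918047e-02, -4.68322946e-05]), 'position': array([ 0.18870347, -0.5951475 ,  0.22167899]), 'tcp_rot': array([[ 9.53304688e-01,  3.02010130e-01, -2.31556500e-04],
       [ 3.02010005e-01, -9.53302818e-01,  1.92214092e-03],
       [ 3.59762565e-04, -1.90231833e-03, -9.99998126e-01]]), 'force': array([-0.20974479,  0.40693261,  0.96930746]), 'moment': array([0.0059712 , 0.02484899, 0.04803184]), 'grasp_force': 0.0, 'opening': 1.0032379772676596}
```

View pics/top0.png

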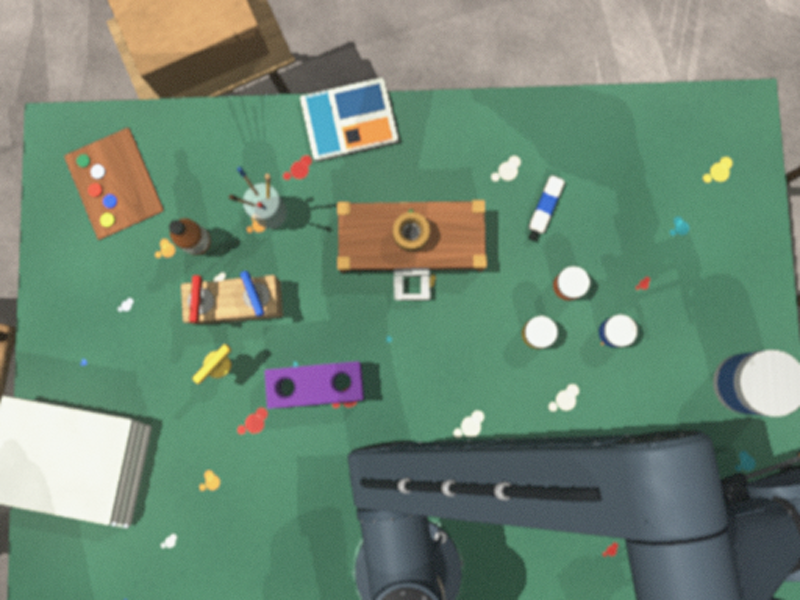

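View pics/side0.png

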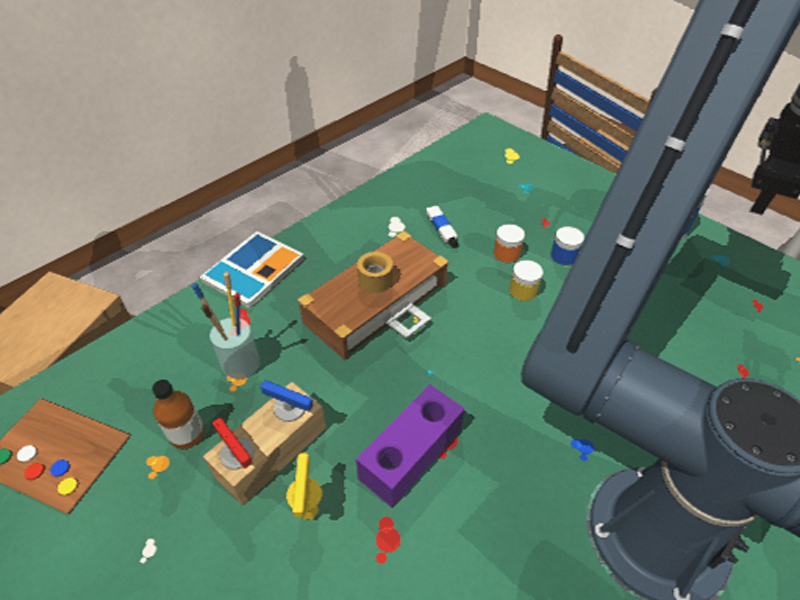

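The candidates (top picture, 800x600) are:
- **Key:** red T-bar (196,298) in the natural wood block. The yellow T at (211,364) is a look-alike.
- **Hook:** blue T-bar (252,293).
- **Block:** wooden one at (230,298). The purple one at (313,384) is a look-alike.
- **Lock and pull plate:** lock at (411,231), plate at (412,286).
- **Pots:** orange (573,282), yellow (541,332), blue (620,330).

Next I'll take coarse measurements.

```bash
cat > h.py <<'E'
from rig import bot,capture,camera_model
import cv2,numpy as np
from scipy.spatial.transform import Rotation as R
def pose(n):
    m=camera_model(n); f=192/np.tan(np.radians(m["vertical_fov"]/2))
    if n=="wrist":
        s=bot.read_state(); H=m["hand_eye"]; T=s["tcp_rot"]
        return m,f,T@H[:3,3]+s["position"],T@H[:3,:3]
    return m,f,m["position"],m["rotation"]
def hit(P,px,z):
    m,f,o,Rt=P; px=np.atleast_2d(np.asarray(px,float))
    d=np.c_[(px[:,0]-m["cx"])/f,(px[:,1]-m["cy"])/f,np.ones(len(px))]@Rt.T
    return o+d*((z-o[2])/d[:,2])[:,None]
def proj(P,X):
    m,f,o,Rt=P; c=(np.atleast_2d(X)-o)@Rt; return c[:,:2]/c[:,2:]*f+[m["cx"],m["cy"]]
def tri(P,p,Q,q):
    A=np.zeros((3,3));b=np.zeros(3)
    for C,u in((P,p),(Q,q)):
        d=hit(C,u,0)[0]-C[2]; d/=np.linalg.norm(d); M=np.eye(3)-np.outer(d,d); A+=M; b+=M@C[2]
    return np.linalg.solve(A,b)
def hsv(im): return cv2.cvtColor(im,cv2.COLOR_RGB2HSV)
def mask(im,lo,hi): return cv2.inRange(hsv(im),np.array(lo),np.array(hi))
RED=((172,150,60),(179,255,255));BLUE=((103,150,60),(118,255,255))
def redm(im): return mask(im,*RED)|mask(im,(0,170,60),(5,255,255))
def blobs(mk,amin=20):
    c,_=cv2.findContours(mk,cv2.RETR_EXTERNAL,cv2.CHAIN_APPROX_NONE)
    return sorted([x for x in c if cv2.contourArea(x)>=amin],key=cv2.contourArea,reverse=True)
def rect(c): return cv2.minAreaRect(c)
def save(im,name,box=None,k=1):
    if box: x0,y0,x1,y1=box; im=im[y0:y1,x0:x1]
    cv2.imwrite(f"pics/{name}.png",cv2.cvtColor(cv2.resize(im,None,fx=k,fy=k,interpolation=cv2.INTER_CUBIC),cv2.COLOR_RGB2BGR))
def go(x=None,y=None,z=None,yaw=None):
    """move in tool axes: yaw (deg) of tool x axis in world; first the turn (also levels), then the shift"""
    s=bot.read_state(); p=s["position"]; T=s["tcp_rot"]
    cy=np.degrees(np.arctan2(T[1,0],T[0,0]))
    if yaw is None: yaw=cy
    a=np.radians(yaw); D=np.array([[np.cos(a),np.sin(a),0],[np.sin(a),-np.cos(a),0],[0,0,-1]])
    t=np.array([p[i] if v is None else v for i,v in enumerate((x,y,z))])
    rv=R.from_matrix(T.T@D).as_rotvec()/2/np.pi
    d=D.T@(t-p)/.05
    n=max(1,int(np.ceil(np.linalg.norm(d)/.8))); m=int(np.ceil(np.linalg.norm(rv)/.0195))
    print(f"t={s['time_s']:.2f} p={np.round(p,4)} yaw={cy:.1f} j6={s['joint_positions'][5]:.0f} F={np.round(s['force'],1)} op={s['opening']:.3f}")
    print(f"turn {np.round(rv,4)} in {m}: {np.round(rv/max(m,1),4)}; shift {np.round(d,3)} in {n}: {np.round(d/n,3)}")
E
python3 - <<'E'
from h import *
P=pose("top");Q=pose("side");a=capture("top");b=capture("side")
print("f",P[1],Q[1])
for nm,mk in(("red",redm),("blue",lambda i:mask(i,*BLUE))):
    for k,im in(("t",a),("s",b)):
        for c in blobs(mk(im),25)[:6]: print(nm,k,[np.round(v,1) for v in rect(c)])
for z,(u,v),n in((.116,(411,231),"lock"),(.028,(412,286),"plate"),(.064,(573,282),"or"),(.064,(541,332),"ye"),(.064,(620,330),"bl"),(.122,(196,298),"key"),(.122,(252,293),"hook"),(.07,(338,203),"chest"),(.07,(486,202),"ch"),(.07,(486,270),"ch"),(.07,(338,270),"ch"),(0,(547,208),"tube"),(.05,(262,205),"jar"),(.05,(190,236),"varn")):
    print(n,hit(P,(u*.64,v*.64),z)[0].round(3))
E
```

```text
f 496.02836429489224 363.0092185181449
red t [array([124.8, 191. ]), array([ 4.4, 28.3]), np.float64(4.8)]
red t [array([191. , 108.5]), array([7.8, 6.9]), np.float64(33.7)]
red s [array([248. , 341.5]), array([21., 14.]), np.float64(90.0)]
red s [array([148.3, 282.6]), array([35.4,  7.4]), np.float64(53.1)]
red s [array([ 21., 301.]), array([ 8.5, 12.7]), np.float64(45.0)]
blue t [array([349.9, 129.7]), array([10.3,  9.4]), np.float64(26.6)]
blue t [array([161.5, 187. ]), array([29.1,  4.6]), np.float64(65.6)]
blue t [array([ 70. , 128.5]), array([5., 6.]), np.float64(90.0)]
blue s [array([381.7,  63.1]), array([62.8,  7.3]), np.float64(31.4)]
blue s [array([375.4,  84.1]), array([56.3,  6.4]), np.float64(33.2)]
blue s [array([160.7, 160.7]), array([12. , 28.1]), np.float64(50.7)]
blue s [array([182.9, 252.7]), array([34.5,  8.2]), np.float64(21.4)]
blue s [array([360.7, 163.3]), array([16.2, 11.1]), np.float64(14.9)]
blue s [array([373.1, 285.9]), array([15.5, 11.4]), np.float64(56.3)]
lock [ 0.653 -0.023  0.116]
plate [ 0.558 -0.022  0.028]
or [ 0.553 -0.337  0.064]
ye [ 0.457 -0.27   0.064]
bl [ 0.457 -0.423  0.064]
key [0.534 0.39  0.122]
hook [0.541 0.283 0.122]
chest [0.724 0.121 0.07 ]
ch [ 0.717 -0.173  0.07 ]
ch [ 0.581 -0.168  0.07 ]
ch [0.589 0.123 0.07 ]
tube [ 0.717 -0.305  0.   ]
jar [0.729 0.277 0.05 ]
varn [0.669 0.424 0.05 ]
```

>>> apply_moves(plan=".56 -.46 -.17 0 0 0;.56 -.46 -.17 0 0 0;.56 -.46 -.17 0 0 0;.56 -.46 -.17 0 0 0;.56 -.46 -.17 0 0 0;.56 -.46 -.17 0 0 0;.56 -.46 -.17 0 0 0;.56 -.46 -.17 0 0 0;.56 -.46 -.17 0 0 0;.56 -.46 -.17 0 0 0", gripper=1)

```text
time_s: 1.03
position: [0.3868, -0.2902, 0.3079]
tcp_rot: [[0.953, 0.302, -0.0], [0.302, -0.953, 0.0], [0.0, -0.0, -1.0]]
force: [0.3, 0.1, 0.4]
opening: 1.002
grasp_force: 0.0
```

>>> apply_moves(plan=".56 -.46 -.17 0 0 0;.56 -.46 -.17 0 0 0;.56 -.46 -.17 0 0 0;.67 -.33 .2 0 0 0;.67 -.33 .2 0 0 0;.67 -.33 .2 0 0 0;.67 -.33 .2 0 0 0;.67 -.33 .2 0 0 0;.67 -.33 .2 0 0 0;.67 -.33 .2 0 0 0")

```text
time_s: 1.87
position: [0.635, -0.0182, 0.2623]
tcp_rot: [[0.953, 0.302, -0.001], [0.302, -0.953, -0.0], [-0.001, -0.0, -1.0]]
force: [0.6, -0.5, 0.4]
opening: 0.999
grasp_force: 0.0
```

>>> apply_moves(plan="0 0 0 0 0 -.0196;0 0 0 0 0 -.0196;0 0 0 0 0 -.0196;0 0 0 0 0 -.0196;0 0 0 0 0 -.0196;0 0 0 0 0 -.0196;0 0 0 0 0 -.0196;0 0 0 0 0 -.0196;0 0 0 0 0 -.0196;0 0 0 0 0 -.0196")

```text
time_s: 2.7
position: [0.6339, -0.0198, 0.2627]
tcp_rot: [[0.026, 1.0, -0.001], [1.0, -0.026, 0.0], [0.0, -0.001, -1.0]]
force: [0.1, -0.3, -0.4]
opening: 1.001
grasp_force: 0.0
```

>>> apply_moves(plan="0 0 0 0 0 -.0196;0 0 0 0 0 -.0196;0 0 0 0 0 -.0196;0 0 0 0 0 -.0196;0 0 0 0 0 -.0196;0 0 0 0 0 -.0196;0 0 0 0 0 -.0196;0 0 0 0 0 -.0196;0 0 0 0 0 -.0196;0 0 0 0 0 -.0196")

```text
time_s: 3.53
position: [0.6339, -0.0198, 0.2627]
tcp_rot: [[-0.934, 0.358, -0.001], [0.358, 0.934, 0.0], [0.001, -0.0, -1.0]]
force: [-0.1, 0.6, -0.2]
opening: 0.999
grasp_force: 0.0
```

>>> apply_moves(plan="0 0 0 0 0 -.0196;0 0 0 0 0 -.0196;0 0 0 0 0 -.0196;0 0 0 0 0 0;0 0 0 0 0 0")

```text
time_s: 3.95
position: [0.634, -0.0198, 0.2628]
tcp_rot: [[-1.0, 0.005, -0.001], [0.005, 1.0, 0.0], [0.001, 0.0, -1.0]]
force: [0.3, 0.6, 0.2]
opening: 1.0
grasp_force: 0.0
```

```bash
python3 - <<'E'
from h import *
P=pose("wrist"); im=capture("wrist"); cv2.imwrite("lockw.png",im); save(im,"lockw",k=1.56); np.save("lockP.npy",np.array([*P[2],*P[3].ravel()]))
go(.54,.335,.3,180)
E
```

```text
t=4.00 p=[ 0.634  -0.0198  0.2629] yaw=179.7 j6=-102 F=[-0.1 -0.2  1.1] op=0.999
turn [ 0.     -0.0001 -0.0008] in 1: [ 0.     -0.0001 -0.0008]; shift [ 1.88   7.097 -0.743] in 10: [ 0.188  0.71  -0.074]
```

View pics/lockw.png

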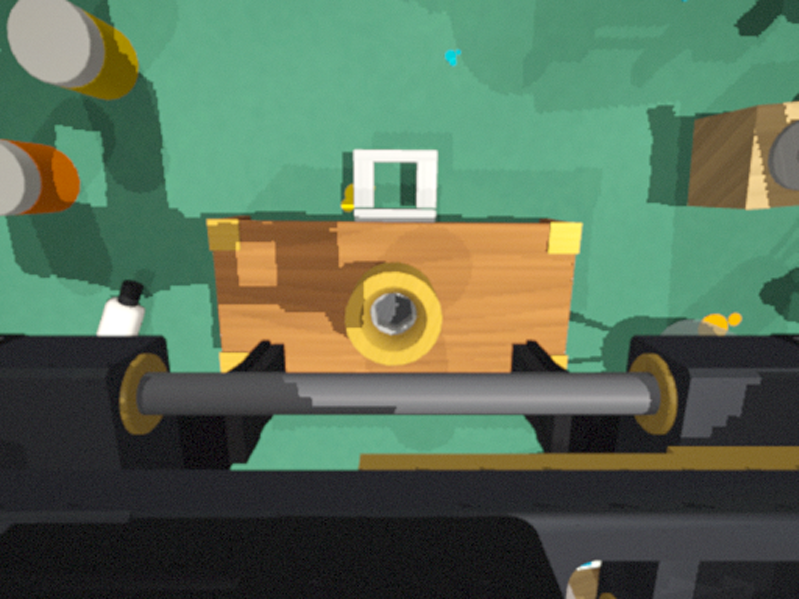

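The wrist picture shows the lock bore at (393,313), the white pull plate and hole at (396,185), and the block at the right edge. I'll measure these and the hexagon's angle.

```bash
python3 - <<'E'
from h import *
im=cv2.imread("lockw.png"); a=np.load("lockP.npy"); P0=pose("wrist"); P=(P0[0],P0[1],a[:3],a[3:].reshape(3,3))
g=hsv(im); x0,y0,x1,y1=210,160,295,240
gold=mask(im,(18,90,60),(32,255,255)); sub=np.zeros_like(gold); sub[y0:y1,x0:x1]=gold[y0:y1,x0:x1]
c=blobs(sub)[0]; print("boss",cv2.minEnclosingCircle(c), hit(P,cv2.minEnclosingCircle(c)[0],.116))
fill=np.zeros_like(gold); cv2.drawContours(fill,[c],-1,255,-1); hole=cv2.morphologyEx(fill&~sub,cv2.MORPH_OPEN,np.ones((3,3)))
h=blobs(hole)[0]; w=hit(P,h[:,0],.106); (cx,cy),r=cv2.minEnclosingCircle(w[:,:2].astype(np.float32)); print("bore",cx,cy,2*r,len(h), w.mean(0)); e=cv2.fitEllipse(h); print(e,hit(P,e[0],.106))
wh=mask(im,(0,0,150),(179,60,255)); wh[:, :200]=0; wh[145:]=0;wh[:,300:]=0
p=blobs(wh)[0]; q=hit(P,p[:,0],.028); rr=cv2.minAreaRect(q[:,:2].astype(np.float32)); print("plate",rr,p[:,0].min(0),p[:,0].max(0))
top=p[p[:,0,1]<p[:,0,1].min()+4][:,0]
wd=mask(im,(3,70,40),(28,255,255)); wd[:125]=0; wd[:,:120]=0; wd[:,385:]=0;wd[230:]=0
# front lid edge: first wooden row in each column
xs=[x for x in range(150,355) if wd[:,x].any() and not 215<x<290]; ys=[wd[:,x].argmax() for x in xs]
e=hit(P,np.c_[xs,ys],.07); k=np.polyfit(e[:,1],e[:,0],1); r_=e[:,0]-np.polyval(k,e[:,1]); ok=abs(r_)<.003;k=np.polyfit(e[ok,1],e[ok,0],1); print("front edge dx/dy",k,ok.mean(),"yaw",np.degrees(np.arctan(-k[0])))
save(im,"lockcrop",(225,170,280,230),9)
E
```

```text
boss ((251.7391357421875, 201.03260803222656), 33.30637741088867) [[ 0.65433812 -0.02248377  0.116     ]]
bore 0.6569123268127441 -0.02242947369813919 0.03392081707715988 77 [ 0.656823   -0.02254709  0.106     ]
((251.75732421875, 200.67591857910156), (25.93737030029297, 28.526857376098633), 89.86568450927734) [[ 0.6567163  -0.02258759  0.106     ]]
plate ((0.5647084712982178, -0.020959187299013138), (0.07224000990390778, 0.05913596972823143), 88.56603240966797) [226  95] [280 141]
front edge dx/dy [0.01515486 0.59265301] 0.9083969465648855 yaw -0.8682427889479477
```

View pics/lockcrop.png

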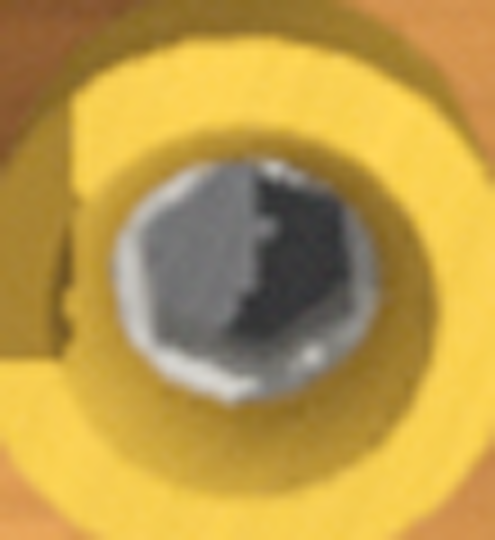

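>>> apply_moves(plan=".19 .71 -.08 0 0 0;.19 .71 -.08 0 0 0;.19 .71 -.08 0 0 0;.19 .71 -.08 0 0 0;.19 .71 -.08 0 0 0;.19 .71 -.08 0 0 0;.19 .71 -.08 0 0 0;.19 .71 -.08 0 0 0;.19 .71 -.08 0 0 0;.19 .71 -.08 0 0 0")

```text
time_s: 4.83
position: [0.5392, 0.337, 0.3033]
tcp_rot: [[-1.0, 0.005, 0.0], [0.005, 1.0, -0.0], [-0.0, -0.0, -1.0]]
force: [0.6, 0.9, -0.7]
opening: 0.999
grasp_force: 0.0
```

>>> apply_moves(plan="0 0 0 0 0 0;0 0 0 0 0 0")

```text
time_s: 5.0
position: [0.5391, 0.3373, 0.3032]
tcp_rot: [[-1.0, 0.0, 0.001], [0.0, 1.0, -0.0], [-0.001, -0.0, -1.0]]
force: [0.3, -0.5, 0.1]
opening: 0.998
grasp_force: 0.0
```

```bash
python3 - <<'E'
from h import *
P=pose("wrist"); im=capture("wrist"); save(im,"rackw",k=1.56)
Q=pose("top")
for nm,mk in(("red",redm(im)),("blue",mask(im,*BLUE))):
    for c in blobs(mk,60)[:3]: print(nm,[np.round(v,1) for v in rect(c)],hit(P,rect(c)[0],.122).round(4))
go()
E
```

```text
red [array([300.1, 173.4]), array([13.8, 71.9]), np.float64(6.6)] [[0.5346 0.393  0.122 ]]
red [array([227.,   7.]), array([14., 26.]), np.float64(90.0)] [[0.356  0.3088 0.122 ]]
blue [array([212.1, 179.4]), array([71.7, 13.9]), np.float64(66.5)] [[0.5419 0.2862 0.122 ]]
t=5.05 p=[0.5396 0.3358 0.3029] yaw=179.9 j6=-68 F=[-0.5 -0.4  0.4] op=1.002
turn [-0.0001  0.     -0.    ] in 1: [-0.0001  0.     -0.    ]; shift [0. 0. 0.] in 1: [0. 0. 0.]
```

View pics/rackw.png

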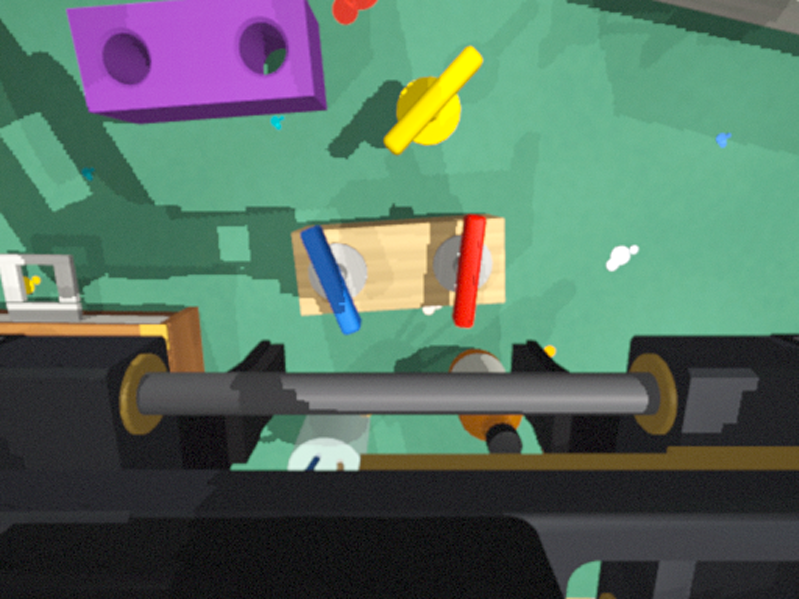

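The crop shows the hexagon's side flats running almost along image-vertical, which puts a hex edge at about +6° from world x. The rack picture shows red at (470,270) and blue at (331,280) in the wooden block, with the yellow T at (430,105) and the purple block as look-alikes. I'll take the red key with the yaw turned half round, for wrist range.

>>> apply_moves(plan="0 0 0 0 0 .0198;0 0 0 0 0 .0198;0 0 0 0 0 .0198;0 0 0 0 0 .0198;0 0 0 0 0 .0198;0 0 0 0 0 .0198;0 0 0 0 0 .0198;0 0 0 0 0 .0198;0 0 0 0 0 .0198;0 0 0 0 0 .0198")

```text
time_s: 5.88
position: [0.5407, 0.3332, 0.3027]
tcp_rot: [[-0.309, 0.951, -0.001], [0.951, 0.309, -0.001], [-0.001, -0.001, -1.0]]
force: [0.1, -0.2, -0.0]
opening: 1.001
grasp_force: 0.0
```

>>> apply_moves(plan="0 0 0 0 0 .0198;0 0 0 0 0 .0198;0 0 0 0 0 .0198;0 0 0 0 0 .0198;0 0 0 0 0 .0198;0 0 0 0 0 .0198;0 0 0 0 0 .0198;0 0 0 0 0 .0198;0 0 0 0 0 .0198;0 0 0 0 0 .0198")

```text
time_s: 6.72
position: [0.5407, 0.3331, 0.3027]
tcp_rot: [[0.802, 0.598, -0.001], [0.598, -0.802, -0.001], [-0.001, 0.0, -1.0]]
force: [-0.1, -0.7, 0.2]
opening: 0.999
grasp_force: 0.0
```

>>> apply_moves(plan="0 0 0 0 0 .0198;0 0 0 0 0 .0198;0 0 0 0 0 .0198;0 0 0 0 0 .0198;0 0 0 0 0 .0198;0 0 0 0 0 .0198;0 -1 .5 0 0 0;0 -.2 .5 0 0 0;0 0 0 0 0 0;0 0 0 0 0 0")

```text
time_s: 7.55
position: [0.544, 0.3804, 0.2573]
tcp_rot: [[0.995, -0.097, -0.004], [-0.097, -0.995, -0.003], [-0.004, 0.004, -1.0]]
force: [-0.2, 0.2, 0.0]
opening: 1.004
grasp_force: 0.0
```

```bash
python3 - <<'E'
from h import *
P=pose("wrist"); im=capture("wrist"); save(im,"key2",k=1.2)
for nm,mk in(("red",redm(im)),("blue",mask(im,*BLUE))):
    for c in blobs(mk,60)[:2]:
        w=hit(P,c[:,0],.122)[:,:2].astype(np.float32); (x,y),(a,b),an=cv2.minAreaRect(w); print(nm,rect(c)[0],(x,y),a,b,an); 
go(.5346,.393,.15)
E
```

```text
red (243.08900451660156, 190.97207641601562) (0.5383406281471252, 0.39408665895462036) 0.014676524326205254 0.08797186613082886 84.96389770507812
blue (342.2664794921875, 174.88650512695312) (0.5456374883651733, 0.2877119183540344) 0.08956319838762283 0.01719888299703598 21.14081573486328
blue (62.75000762939453, 17.750003814697266) (0.7194920778274536, 0.5418005585670471) 0.020446719601750374 0.01842270977795124 58.919410705566406
t=7.60 p=[0.5449 0.3806 0.259 ] yaw=-5.6 j6=121 F=[ 0.3  0.4 -0.3] op=1.000
turn [0.0003 0.0002 0.    ] in 1: [0.0003 0.0002 0.    ]; shift [-0.229 -0.226  2.18 ] in 3: [-0.076 -0.075  0.727]
```

View pics/key2.png

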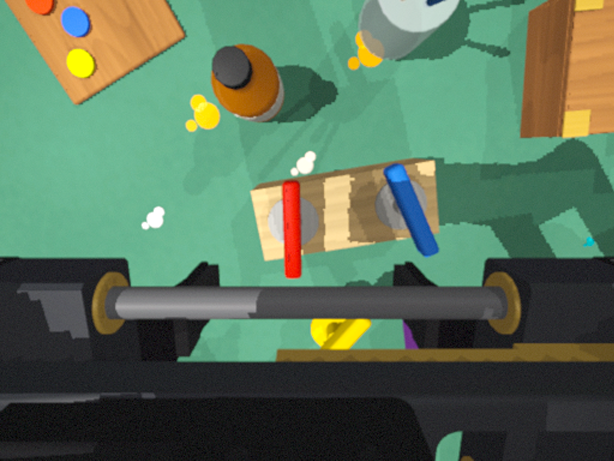

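>>> apply_moves(plan="-.1 -.12 .2 0 0 0;-.09 -.12 .4 0 0 0;0 0 .6 0 0 0;0 0 .6 0 0 0;0 0 .6 0 0 0;0 0 .5 0 0 0;0 0 .3 0 0 0;0 0 .16 0 0 0;0 0 0 0 0 0;0 0 0 0 0 0")

```text
time_s: 8.43
position: [0.5369, 0.3953, 0.0923]
tcp_rot: [[0.995, -0.096, 0.001], [-0.096, -0.995, 0.001], [0.001, -0.001, -1.0]]
force: [-0.7, 0.4, 0.1]
opening: 0.999
grasp_force: 0.0
```

>>> apply_moves(plan="0 0 0 0 0 0;0 0 0 0 0 0;0 0 0 0 0 0;0 0 0 0 0 0;0 0 0 0 0 0;0 0 0 0 0 0;0 0 0 0 0 0;0 0 0 0 0 0", gripper=-1)

```text
time_s: 9.1
position: [0.5361, 0.3952, 0.0914]
tcp_rot: [[0.995, -0.095, -0.0], [-0.095, -0.995, -0.0], [-0.0, 0.0, -1.0]]
force: [0.0, -0.6, 0.0]
opening: 0.479
grasp_force: 0.0
```

```bash
python3 - <<'E'
from h import *
go(z=.22); print(bot.read_state()["grasp_force"])
E
```

```text
t=9.10 p=[0.5361 0.3952 0.0914] yaw=-5.5 j6=122 F=[ 0.  -0.6  0. ] op=0.479
turn [0. 0. 0.] in 1: [0. 0. 0.]; shift [ 0.     0.    -2.572] in 4: [ 0.     0.    -0.643]
0.0
```

>>> apply_moves(plan="0 0 0 0 0 0;0 0 0 0 0 0;0 0 0 0 0 0;0 0 0 0 0 0;0 0 0 0 0 0;0 0 0 0 0 0;0 0 0 0 0 0;0 0 0 0 0 0;0 0 0 0 0 0;0 0 0 0 0 0")

```text
time_s: 9.93
position: [0.536, 0.3949, 0.0913]
tcp_rot: [[0.995, -0.095, -0.0], [-0.095, -0.995, -0.001], [-0.0, 0.001, -1.0]]
force: [-0.5, -1.7, -0.1]
opening: 0.188
grasp_force: 30.0
```

>>> apply_moves(plan="0 0 -.2 0 0 0;0 0 -.4 0 0 0;0 0 -.5 0 0 0;0 0 -.5 0 0 0;0 0 -.5 0 0 0;0 0 -.5 0 0 0;0 0 -.4 0 0 0;0 0 -.2 0 0 0;0 0 0 0 0 0;0 0 0 0 0 0")

```text
time_s: 10.77
position: [0.5358, 0.3954, 0.2512]
tcp_rot: [[0.995, -0.095, -0.0], [-0.095, -0.995, 0.0], [-0.0, -0.0, -1.0]]
force: [-1.2, -0.1, -2.5]
opening: 0.189
grasp_force: 30.0
```

```bash
python3 - <<'E'
from h import *
P=pose("wrist"); im=capture("wrist"); np.save("w1.npy",im); save(im,"key3",k=1.2)
for c in blobs(redm(im),60)[:1]:
    s=bot.read_state(); w=hit(P,c[:,0],s["position"][2]+.019+.012)[:,:2].astype(np.float32); (x,y),(a,b),an=cv2.minAreaRect(w); print(rect(c),(x,y),a,b,an)
print(bot.read_state()["grasp_force"]); go(.658,-.022,.25,0)
E
```

```text
((254.0, 201.0), (74.0, 32.0), 90.0) (0.5651229619979858, 0.394160658121109) 0.015614006668329239 0.03686784207820892 85.27165985107422
29.998565018177032
t=10.82 p=[0.5351 0.395  0.25  ] yaw=-5.5 j6=122 F=[-0.5  0.2 -3.5] op=0.189
turn [ 0.0002  0.0004 -0.0152] in 1: [ 0.0002  0.0004 -0.0152]; shift [2.457 8.34  0.   ] in 11: [0.223 0.758 0.   ]
```

View pics/key3.png

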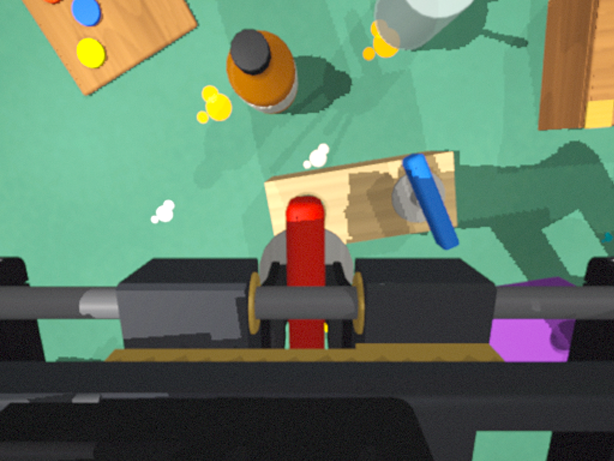

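>>> apply_moves(plan="0 0 0 0 0 -.016;0 0 0 0 0 -.016;.13 .71 0 0 0 0;.13 .71 0 0 0 0;.13 .71 0 0 0 0;.13 .71 0 0 0 0;.13 .71 0 0 0 0;.13 .71 0 0 0 0;.13 .71 0 0 0 0;.13 .71 0 0 0 0")

```text
time_s: 11.65
position: [0.6168, 0.1167, 0.249]
tcp_rot: [[0.994, 0.105, -0.005], [0.105, -0.994, 0.0], [-0.005, -0.001, -1.0]]
force: [0.6, 0.2, -3.1]
opening: 0.189
grasp_force: 30.0
```

>>> apply_moves(plan=".13 .71 0 0 0 0;.13 .71 0 0 0 0;.13 .71 0 0 0 0;.13 .71 0 0 0 0;0 0 0 0 0 0;0 0 0 0 0 0;0 0 0 0 0 0")

```text
time_s: 12.23
position: [0.6574, -0.0199, 0.2491]
tcp_rot: [[0.995, 0.105, -0.004], [0.105, -0.995, 0.002], [-0.004, -0.002, -1.0]]
force: [0.6, 0.1, -2.6]
opening: 0.189
grasp_force: 30.0
```

```bash
python3 - <<'E'
from h import *
P=pose("wrist"); im=capture("wrist"); np.save("w2.npy",im); save(im,"key4",k=1.2)
go(.657,-.022,.195,6)
a,b=capture("top"),capture("side"); np.save("t2.npy",a)
s=bot.read_state()["position"]
for n,i in(("top",a),("side",b)):
    Q=pose(n); z=s[2]+.031; c=max(blobs(redm(i),20),key=lambda c:-np.linalg.norm(np.mean(c[:,0],0)-proj(Q,[*s[:2],z])[0])); print(n,rect(c),hit(Q,rect(c)[0],z))
E
```

```text
t=12.28 p=[ 0.6575 -0.0192  0.2496] yaw=6.1 j6=73 F=[ 0.3 -0.1 -3.2] op=0.191
turn [-0.0003  0.0006  0.0002] in 1: [-0.0003  0.0006  0.0002]; shift [-0.015  0.055  1.092] in 2: [-0.008  0.027  0.546]Traceback (most recent call last):
  File "<stdin>", line 7, in <module>
ValueError: max() iterable argument is empty
```

View pics/key4.png

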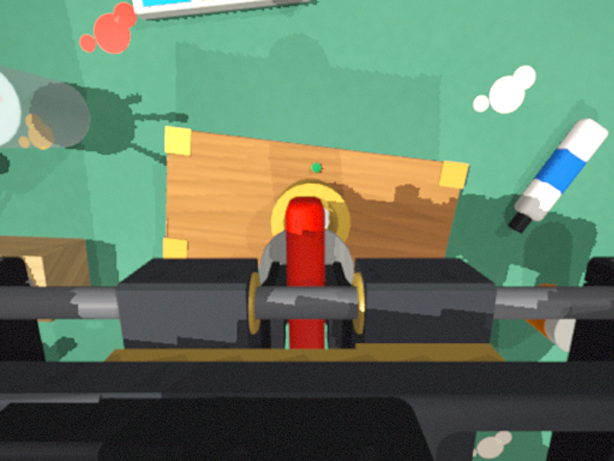

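```bash
python3 - <<'E'
from h import *
from scipy.optimize import least_squares
P=pose("wrist"); im=np.load("w2.npy")
g=mask(im,(18,110,60),(32,255,255)); g[:145]=0; g[215:]=0; g[:,:215]=0; g[:,300:]=0
c=blobs(g)[0][:,0]
pts=[]
for x in range(c[:,0].min(),c[:,0].max()+1):
    y=np.where(g[:,x])[0].min()
    if y<188: pts.append((x,y))
w=hit(P,pts,.116)[:,:2]
f=lambda p:np.hypot(*(w-p[:2]).T)-.035
r=least_squares(f,[.658,-.022],loss="soft_l1",f_scale=.001); print(len(pts),r.x,np.std(f(r.x)))
f2=lambda p:np.hypot(*(w-p[:2]).T)-p[2]
r=least_squares(f2,[.658,-.022,.035],loss="soft_l1",f_scale=.001); print(r.x)
m=redm(im); b=blobs(m,60)[0]; s=bot.read_state(); ww=hit(P,b[:,0],s["position"][2]+.031)[:,:2]; T=s["tcp_rot"]; l=(ww-s["position"][:2])@T[:2,:2]; print("bar in tool",l.min(0),l.max(0))
E
```

```text
67 [ 0.66195285 -0.02067905] 0.0007233338587631988
[ 0.6640012  -0.02049433  0.03323459]
bar in tool [ 0.01175595 -0.00905523] [0.04770786 0.00651314]
```

>>> apply_moves(plan="0 .05 0 -.0003 .0006 0;0 0 .3 0 0 0;0 0 .4 0 0 0;0 0 .4 0 0 0;0 0 .2 0 0 0;0 0 .1 0 0 0;0 0 .05 0 0 0;0 0 0 0 0 0;0 0 0 0 0 0")

```text
time_s: 13.13
position: [0.6601, -0.0228, 0.18]
tcp_rot: [[0.994, 0.106, 0.006], [0.106, -0.994, -0.002], [0.006, 0.003, -1.0]]
force: [-0.1, 0.1, -2.6]
opening: 0.187
grasp_force: 30.0
```

>>> apply_moves(plan="0 0 .04 0 0 0;0 0 .04 0 0 0;0 0 .04 0 0 0;0 0 0 0 0 0;0 0 0 0 0 0")

```text
time_s: 13.55
position: [0.6604, -0.0231, 0.1751]
tcp_rot: [[0.994, 0.105, 0.007], [0.106, -0.994, -0.002], [0.007, 0.003, -1.0]]
force: [-1.0, 0.2, 5.8]
opening: 0.19
grasp_force: 30.0
```

```bash
python3 - <<'E'
from h import *
go(.6578,-.0217,.165,6); print(bot.read_state()["moment"])
E
```

```text
t=13.55 p=[ 0.6604 -0.0231  0.1751] yaw=6.1 j6=72 F=[-1.   0.2  5.8] op=0.190
turn [ 0.0005 -0.0011  0.0002] in 1: [ 0.0005 -0.0011  0.0002]; shift [-0.048 -0.033  0.202] in 1: [-0.048 -0.033  0.202]
[-0.0271371   0.35380868  0.04280777]
```

>>> apply_moves(plan="-.04 -.02 0 .0003 -.0006 0;0 0 .02 0 0 .0111;0 0 0 0 0 .0111;0 0 .01 0 0 .0111;0 0 0 0 0 .0111;0 0 .01 0 0 .0111;0 0 0 0 0 .0111;0 0 0 0 0 0")

```text
time_s: 14.22
position: [0.658, -0.0226, 0.1722]
tcp_rot: [[0.951, -0.31, 0.003], [-0.31, -0.951, -0.001], [0.003, 0.0, -1.0]]
force: [-0.3, -1.2, -2.1]
opening: 0.191
grasp_force: 30.0
```

```bash
python3 - <<'E'
from h import *
go(.6578,-.0217,.165,-24); print(bot.read_state()["moment"])
E
```

```text
t=14.22 p=[ 0.658  -0.0226  0.1722] yaw=-18.0 j6=96 F=[-0.3 -1.2 -2.1] op=0.191
turn [ 0.     -0.0005  0.0166] in 1: [ 0.     -0.0005  0.0166]; shift [-0.011 -0.014  0.144] in 1: [-0.011 -0.014  0.144]
[-0.14867195  0.13816993 -0.0426602 ]
```

>>> apply_moves(plan="0 0 .04 0 0 .0111;0 0 .04 0 0 0;0 0 .04 0 0 0;0 0 .03 0 0 0;0 0 .02 0 0 0;0 0 0 0 0 0;0 0 0 0 0 0;0 0 0 0 0 0")

```text
time_s: 14.88
position: [0.6592, -0.0226, 0.1651]
tcp_rot: [[0.929, -0.371, 0.005], [-0.371, -0.929, -0.002], [0.006, -0.001, -1.0]]
force: [-1.3, 0.2, 9.6]
opening: 0.19
grasp_force: 30.0
```

```bash
python3 - <<'E'
from h import *
go(.6578,-.0217,.165); print(bot.read_state()["moment"])
E
```

```text
t=14.88 p=[ 0.6592 -0.0226  0.1651] yaw=-21.8 j6=100 F=[-1.3  0.2  9.6] op=0.190
turn [-0.0001 -0.0009  0.    ] in 1: [-0.0001 -0.0009  0.    ]; shift [-0.032 -0.006  0.001] in 1: [-0.032 -0.006  0.001]
[-0.12902577  0.15304244  0.00589268]
```

>>> apply_moves(plan="0 0 0 0 0 -.0167;0 0 0 0 0 -.0167;0 0 0 0 0 -.0167;0 0 0 0 0 -.0167;0 0 0 0 0 -.0167;0 0 0 0 0 -.0167;0 0 0 0 0 -.0167;0 0 0 0 0 -.0167;0 0 0 0 0 -.0167;0 0 0 0 0 -.0167")

```text
time_s: 15.72
position: [0.6589, -0.0224, 0.1651]
tcp_rot: [[0.781, 0.624, 0.005], [0.624, -0.781, -0.001], [0.003, 0.004, -1.0]]
force: [-2.0, -0.3, 9.7]
opening: 0.191
grasp_force: 30.0
```

>>> apply_moves(plan="0 0 0 0 0 -.0167;0 0 0 0 0 -.0167;0 0 0 0 0 -.0167;0 0 0 0 0 0;0 0 0 0 0 0;0 0 0 0 0 0;0 0 0 0 0 0")

```text
time_s: 16.3
position: [0.6588, -0.0223, 0.1651]
tcp_rot: [[0.554, 0.833, 0.005], [0.833, -0.554, -0.001], [0.002, 0.004, -1.0]]
force: [-2.0, 0.1, 9.8]
opening: 0.193
grasp_force: 30.0
```

```bash
python3 - <<'E'
from h import *
go(.6578,-.0217,.165); print(bot.read_state()["moment"])
E
```

```text
t=16.30 p=[ 0.6588 -0.0223  0.1651] yaw=56.4 j6=22 F=[-2.   0.1  9.8] op=0.193
turn [ 0.0007 -0.0003 -0.    ] in 1: [ 0.0007 -0.0003 -0.    ]; shift [-0.001 -0.023  0.001] in 1: [-0.001 -0.023  0.001]
[-0.05715189  0.19721059 -0.04346174]
```

>>> apply_moves(plan="0 0 0 0 0 -.0083;0 0 0 0 0 -.0083;0 0 0 0 0 -.0083;0 0 0 0 0 -.0083;0 0 0 0 0 0;0 0 0 0 0 0;0 0 0 0 0 0;0 0 0 0 0 0")

```text
time_s: 16.97
position: [0.6586, -0.0223, 0.1651]
tcp_rot: [[0.369, 0.929, 0.004], [0.929, -0.369, -0.001], [0.001, 0.004, -1.0]]
force: [-1.6, -0.2, 9.3]
opening: 0.19
grasp_force: 30.0
```

```bash
python3 - <<'E'
from h import *
go(); print(bot.read_state()["moment"])
E
```

```text
t=16.97 p=[ 0.6586 -0.0223  0.1651] yaw=68.3 j6=10 F=[-1.6 -0.2  9.3] op=0.190
turn [ 0.0007 -0.0001 -0.    ] in 1: [ 0.0007 -0.0001 -0.    ]; shift [0. 0. 0.] in 1: [0. 0. 0.]
[-0.08908085  0.26861077 -0.06493578]
```

```bash
python3 - <<'E'
from h import *
im=capture("wrist"); save(im,"key5",k=1.2); print(rect(blobs(redm(im),60)[0]))
E
```

```text
((255.0, 201.0), (74.0, 32.0), 90.0)
```

View pics/key5.png

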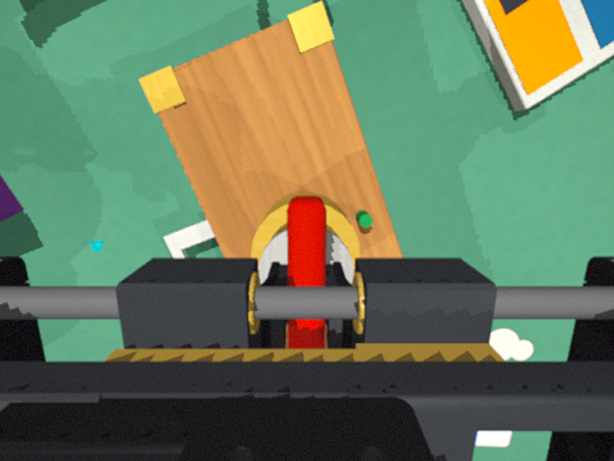

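The key is in and the green pin at (364,220) has risen. I'll turn a little further to feel the stop.

>>> apply_moves(plan="0 0 0 0 0 -.0083;0 0 0 0 0 -.0083;0 0 0 0 0 -.0083;0 0 0 0 0 0;0 0 0 0 0 0;0 0 0 0 0 0")

```text
time_s: 17.52
position: [0.6587, -0.0222, 0.165]
tcp_rot: [[0.222, 0.975, 0.004], [0.975, -0.222, -0.0], [0.001, 0.004, -1.0]]
force: [-1.5, 0.8, 9.9]
opening: 0.198
grasp_force: 30.4
```

```bash
python3 - <<'E'
from h import *
go(); print(bot.read_state()["moment"])
E
```

```text
t=17.52 p=[ 0.6587 -0.0222  0.165 ] yaw=77.2 j6=1 F=[-1.5  0.8  9.9] op=0.198
turn [ 0.0007 -0.0001 -0.    ] in 1: [ 0.0007 -0.0001 -0.    ]; shift [0. 0. 0.] in 1: [0. 0. 0.]
[ 0.03457317  0.18896206 -0.34558459]
```

>>> apply_moves(plan="0 0 0 0 0 .01;0 0 0 0 0 .01;0 0 -.1 0 0 0;0 0 -.2 0 0 0;0 0 -.3 0 0 0;0 0 -.4 0 0 0;0 0 -.4 0 0 0;0 0 -.3 0 0 0;0 0 0 0 0 0")

```text
time_s: 18.27
position: [0.6588, -0.022, 0.2509]
tcp_rot: [[0.341, 0.94, 0.006], [0.94, -0.341, -0.001], [0.001, 0.006, -1.0]]
force: [0.4, -0.8, -2.0]
opening: 0.187
grasp_force: 30.0
```

>>> apply_moves(plan="0 0 0 0 0 .0195;0 0 0 0 0 .0195;0 0 0 0 0 .0195;0 0 0 0 0 .0195;0 0 0 0 0 .0195;0 0 0 0 0 .0195;0 0 0 0 0 .0195;0 0 0 0 0 .0195;0 0 0 0 0 .0195;0 0 0 0 0 .0195")

```text
time_s: 19.1
position: [0.6559, -0.0216, 0.2454]
tcp_rot: [[1.0, -0.009, -0.004], [-0.009, -1.0, 0.001], [-0.004, -0.001, -1.0]]
force: [-0.2, 0.4, -2.4]
opening: 0.186
grasp_force: 30.0
```

```bash
python3 - <<'E'
from h import *
go(.44,.34,.25,0); P=pose("wrist"); im=capture("wrist"); np.save("w3.npy",im); np.save("w3P.npy",np.array([*P[2],*P[3].ravel()]))
# pin check
m=mask(im,(55,120,40),(70,255,200)); print([ (rect(c)[0],cv2.contourArea(c)) for c in blobs(m,8)[:4]])
E
```

```text
t=19.10 p=[ 0.6559 -0.0216  0.2454] yaw=-0.5 j6=79 F=[-0.2  0.4 -2.4] op=0.186
turn [-0.0002  0.0006 -0.0014] in 1: [-0.0002  0.0006 -0.0014]; shift [-4.318 -7.232 -0.091] in 11: [-0.393 -0.657 -0.008]
[]
```

>>> apply_moves(plan="-.4 -.66 0 0 0 0;-.4 -.66 0 0 0 0;-.4 -.66 0 0 0 0;-.4 -.66 0 0 0 0;-.4 -.66 0 0 0 0;-.4 -.66 0 0 0 0;-.4 -.66 0 0 0 0;-.4 -.66 0 0 0 0;-.4 -.66 0 0 0 0;-.4 -.66 0 0 0 0")

```text
time_s: 19.98
position: [0.4564, 0.31, 0.2464]
tcp_rot: [[1.0, -0.0, -0.002], [-0.0, -1.0, -0.001], [-0.002, 0.001, -1.0]]
force: [-0.0, 1.2, -3.1]
opening: 0.192
grasp_force: 30.0
```

>>> apply_moves(plan="-.4 -.66 0 0 0 0;0 0 0 0 0 0;0 0 0 0 0 0;0 0 0 0 0 0")

```text
time_s: 20.32
position: [0.4382, 0.3417, 0.2467]
tcp_rot: [[1.0, -0.001, -0.001], [-0.001, -1.0, -0.001], [-0.001, 0.001, -1.0]]
force: [0.2, -0.4, -3.4]
opening: 0.189
grasp_force: 30.0
```

```bash
python3 - <<'E'
from h import *
go(); P=pose("wrist"); im=capture("wrist"); save(im,"rack4",(90,0,420,230),2.2)
np.save("w4.npy",im); np.save("w4P.npy",np.array([*P[2],*P[3].ravel()]))
m=mask(im,(10,40,120),(26,190,255)); m[215:]=0
m=cv2.morphologyEx(m,cv2.MORPH_OPEN,np.ones((3,3)))
for c in blobs(m,300)[:3]: print(rect(c),hit(P,rect(c)[0],.072))
d=mask(im,(0,0,0),(179,255,70)); d[215:]=0
for c in blobs(d,80)[:6]: print("dark",rect(c),hit(P,rect(c)[0],.072))
E
```

```text
t=20.32 p=[0.4382 0.3417 0.2467] yaw=-0.1 j6=117 F=[ 0.2 -0.4 -3.4] op=0.189
turn [0.0002 0.0002 0.    ] in 1: [0.0002 0.0002 0.    ]; shift [0. 0. 0.] in 1: [0. 0. 0.]
((242.52432250976562, 88.8345947265625), (72.71703338623047, 140.7736358642578), 85.84036254882812) [[0.54014908 0.35600861 0.072     ]]
((467.5, 24.0), (48.0, 87.0), 90.0) [[0.60440993 0.11824264 0.072     ]]
((328.5, 81.5), (71.0, 25.0), 90.0) [[0.5476833  0.26123132 0.072     ]]
```

View pics/rack4.png

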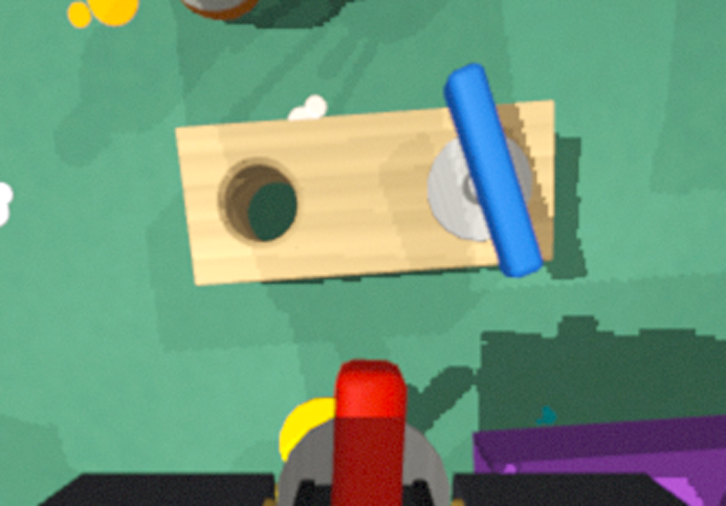

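The crop shows the empty hole at crop (258,199), full picture (207.3,90.5), and the hook's collar centred at crop (481,188).

```bash
python3 - <<'E'
from h import *
P=pose("wrist")
print(hit(P,(207.3,90.5),.072),hit(P,(308.4,85.5),.078))
c=np.array([(176,128),(555,101),(553,262),(196,285)])/2.2+[90,0]; w=hit(P,c,.072); print(w.round(4)); print(np.linalg.norm(w[0]-w[1]),np.linalg.norm(w[0]-w[3])); print("ctr",w.mean(0))
im=np.load("w4.npy"); b=blobs(mask(im,*BLUE),60); 
for c in b[:2]: print(cv2.minAreaRect(hit(P,c[:,0],.122)[:,:2].astype(np.float32)))
b=blobs(redm(im),60)[0]; s=bot.read_state(); l=(hit(P,b[:,0],s["position"][2]+.031)[:,:2]-s["position"][:2])@s["tcp_rot"][:2,:2]; print("bar",l.min(0),l.max(0))
E
```

```text
[[0.5391885  0.39444144 0.072     ]] [[0.54339924 0.28355535 0.078     ]]
[[0.5723 0.4333 0.072 ]
 [0.5839 0.2479 0.072 ]
 [0.508  0.2435 0.072 ]
 [0.497  0.4286 0.072 ]]
0.18578475980823175 0.07546897565208485
ctr [0.54032701 0.33832505 0.072     ]
((0.5436384677886963, 0.2865661382675171), (0.08807151019573212, 0.018096746876835823), 20.775890350341797)
bar [ 0.01161499 -0.00827326] [0.04803029 0.00794712]
```

>>> apply_moves(plan=".65 -.35 0 0 0 0;.65 -.35 0 0 0 0;.64 -.35 0 0 0 0;0 0 0 0 0 0;0 0 0 0 0 0;0 0 .5 0 0 0;0 0 .5 0 0 0;0 0 .4 0 0 0;0 0 .3 0 0 0")

```text
time_s: 21.12
position: [0.5342, 0.3915, 0.16]
tcp_rot: [[1.0, -0.005, -0.005], [-0.005, -1.0, -0.002], [-0.005, 0.002, -1.0]]
force: [0.6, -0.1, -3.1]
opening: 0.192
grasp_force: 30.0
```

```bash
python3 - <<'E'
from h import *
go(.535,.394,.092)
E
```

```text
t=21.12 p=[0.5342 0.3915 0.16  ] yaw=-0.3 j6=117 F=[ 0.6 -0.1 -3.1] op=0.192
turn [0.0004 0.0008 0.    ] in 1: [0.0004 0.0008 0.    ]; shift [ 0.015 -0.049  1.361] in 2: [ 0.008 -0.025  0.68 ]
```

>>> apply_moves(plan=".01 -.04 .1 0 0 0;0 0 .3 0 0 0;0 0 .4 0 0 0;0 0 .35 0 0 0;0 0 .15 0 0 0;0 0 .05 0 0 0;0 0 0 0 0 0;0 0 0 0 0 0")

```text
time_s: 21.78
position: [0.5373, 0.3962, 0.0961]
tcp_rot: [[1.0, -0.004, 0.002], [-0.004, -1.0, 0.001], [0.002, -0.001, -1.0]]
force: [0.7, 0.1, -2.4]
opening: 0.189
grasp_force: 30.0
```

```bash
python3 - <<'E'
from h import *
go(.535,.394,.092)
E
```

```text
t=21.78 p=[0.5373 0.3962 0.0961] yaw=-0.3 j6=117 F=[ 0.7  0.1 -2.4] op=0.189
turn [-0.0002 -0.0003  0.    ] in 1: [-0.0002 -0.0003  0.    ]; shift [-0.046  0.045  0.083] in 1: [-0.046  0.045  0.083]
```

>>> apply_moves(plan="-.04 .04 0 0 0 0;0 0 .05 0 0 0;0 0 .04 0 0 0;0 0 0 0 0 0;0 0 0 0 0 0")

```text
time_s: 22.2
position: [0.5347, 0.3943, 0.0913]
tcp_rot: [[1.0, -0.004, 0.001], [-0.004, -1.0, 0.0], [0.001, -0.0, -1.0]]
force: [-0.9, 0.4, 1.8]
opening: 0.189
grasp_force: 30.0
```

>>> apply_moves(plan="0 0 0 0 0 0;0 0 0 0 0 0;0 0 0 0 0 0;0 0 0 0 0 0;0 0 0 0 0 0;0 0 0 0 0 0;0 0 0 0 0 0;0 0 0 0 0 0", gripper=0.2)

```text
time_s: 22.87
position: [0.5344, 0.394, 0.0904]
tcp_rot: [[1.0, -0.004, -0.0], [-0.004, -1.0, -0.0], [-0.0, 0.0, -1.0]]
force: [0.1, 1.2, 0.2]
opening: 0.591
grasp_force: 0.0
```

>>> apply_moves(plan="0 0 -.2 0 0 0;0 0 -.4 0 0 0;0 0 -.5 0 0 0;0 0 -.5 0 0 0;0 0 -.4 0 0 0;-.6 .4 -.4 0 0 0;-.7 .4 -.4 0 0 0;-.7 .4 0 0 0 0;0 0 0 0 0 0;0 0 0 0 0 0")

```text
time_s: 23.7
position: [0.4337, 0.3347, 0.2297]
tcp_rot: [[1.0, -0.004, -0.002], [-0.004, -1.0, -0.001], [-0.002, 0.001, -1.0]]
force: [0.5, 0.6, 0.2]
opening: 0.602
grasp_force: 0.0
```

```bash
python3 - <<'E'
from h import *
go(.5425,.2835,.2,20.8); P=pose("wrist"); im=capture("wrist"); save(im,"rack5",(70,0,440,230),2.1)
np.save("w5.npy",im)
for n,m in (("b",mask(im,*BLUE)),("r",redm(im))): 
  for c in blobs(m,60)[:2]: print(n,rect(c)[0],cv2.minAreaRect(hit(P,c[:,0],.122)[:,:2].astype(np.float32)))
E
```

```text
t=23.70 p=[0.4337 0.3347 0.2297] yaw=-0.2 j6=116 F=[0.5 0.6 0.2] op=0.602
turn [ 0.0001  0.0003 -0.0584] in 3: [ 0.      0.0001 -0.0195]; shift [1.671 1.729 0.593] in 4: [0.418 0.432 0.148]
b (309.340087890625, 68.86602020263672) ((0.5430499315261841, 0.28707215189933777), (0.08794567734003067, 0.017949210479855537), 20.93654441833496)
r (188.9540557861328, 78.97831726074219) ((0.5350989103317261, 0.39295098185539246), (0.017289673909544945, 0.08766313642263412), 88.10368347167969)
r (276.5, 270.0) ((0.350859135389328, 0.3134770691394806), (0.02380349114537239, 0.009189125150442123), 89.73309326171875)
```

View pics/rack5.png

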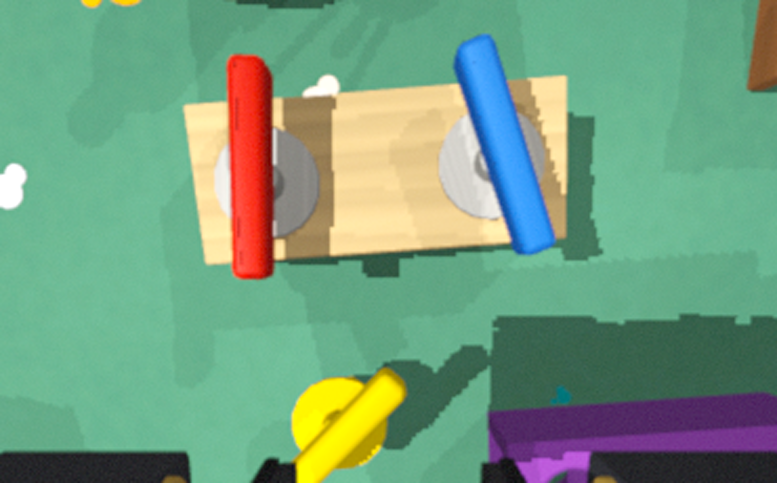

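>>> apply_moves(plan="0 0 0 0 0 -.0195;0 0 0 0 0 -.0195;0 0 0 0 0 -.0195;.42 .42 0 0 0 0;.42 .42 0 0 0 0;.42 .42 .3 0 0 0;.42 .42 .4 0 0 0;0 0 .4 0 0 0;0 0 .3 0 0 0;0 0 0 0 0 0")

```text
time_s: 24.58
position: [0.5456, 0.2865, 0.1553]
tcp_rot: [[0.935, 0.354, -0.005], [0.354, -0.935, -0.002], [-0.005, -0.0, -1.0]]
force: [-1.2, 0.4, 0.3]
opening: 0.599
grasp_force: 0.0
```

>>> apply_moves(plan="0 0 0 0 0 0;0 0 0 0 0 0;0 0 0 0 0 0")

```text
time_s: 24.83
position: [0.5464, 0.2881, 0.1604]
tcp_rot: [[0.934, 0.356, 0.003], [0.356, -0.934, 0.001], [0.003, 0.0, -1.0]]
force: [0.6, -0.6, -0.4]
opening: 0.6
grasp_force: 0.0
```

```bash
python3 - <<'E'
from h import *
go(.5425,.2855,.091,20.8)
E
```

```text
t=24.83 p=[0.5464 0.2881 0.1604] yaw=20.9 j6=87 F=[ 0.6 -0.6 -0.4] op=0.600
turn [ 0.     -0.0005  0.0001] in 1: [ 0.     -0.0005  0.0001]; shift [-0.092  0.02   1.388] in 2: [-0.046  0.01   0.694]
```

>>> apply_moves(plan="-.09 .02 .2 0 0 0;0 0 .4 0 0 0;0 0 .4 0 0 0;0 0 .3 0 0 0;0 0 .1 0 0 0;0 0 0 0 0 0;0 0 0 0 0 0")

```text
time_s: 25.42
position: [0.5421, 0.2852, 0.09]
tcp_rot: [[0.935, 0.356, 0.002], [0.356, -0.935, 0.001], [0.002, 0.0, -1.0]]
force: [0.0, -0.2, 0.8]
opening: 0.603
grasp_force: 0.0
```

>>> apply_moves(plan="0 0 0 0 0 0;0 0 0 0 0 0;0 0 0 0 0 0;0 0 0 0 0 0;0 0 0 0 0 0;0 0 0 0 0 0;0 0 0 0 0 0;0 0 0 0 0 0;0 0 0 0 0 0;0 0 0 0 0 0", gripper=-1)

```text
time_s: 26.25
position: [0.5415, 0.2845, 0.0891]
tcp_rot: [[0.935, 0.356, 0.0], [0.356, -0.935, -0.0], [0.0, 0.0, -1.0]]
force: [0.7, -1.2, 1.4]
opening: 0.192
grasp_force: 30.0
```

```bash
python3 - <<'E'
from h import *
go(.5425,.2855,.091,20.8); print(bot.read_state()["grasp_force"])
E
```

```text
t=26.25 p=[0.5415 0.2845 0.0891] yaw=20.8 j6=86 F=[ 0.7 -1.2  1.4] op=0.192
turn [ 0.0001 -0.      0.0001] in 1: [ 0.0001 -0.      0.0001]; shift [ 0.026 -0.011 -0.037] in 1: [ 0.026 -0.011 -0.037]
30.00039517879486
```

>>> apply_moves(plan="0 0 -.2 0 0 0;0 0 -.4 0 0 0;0 0 -.5 0 0 0;0 0 -.5 0 0 0;0 0 -.5 0 0 0;0 0 -.5 0 0 0;0 0 0 0 0 .0151;0 0 0 0 0 .0151;0 0 0 0 0 .0151;0 0 0 0 0 .0151")

```text
time_s: 27.08
position: [0.5406, 0.285, 0.2192]
tcp_rot: [[1.0, -0.021, -0.001], [-0.021, -1.0, 0.0], [-0.001, -0.0, -1.0]]
force: [-0.4, -0.2, -2.3]
opening: 0.191
grasp_force: 30.0
```

>>> apply_moves(plan="-.19 .76 0 0 0 0;-.19 .76 0 0 0 0;-.19 .76 0 0 0 0;-.19 .76 0 0 0 0;-.19 .76 0 0 0 0;-.19 .76 0 0 0 0;-.19 .76 0 0 0 0;-.19 .76 0 0 0 0;0 0 0 0 0 0;0 0 0 0 0 0")

```text
time_s: 27.92
position: [0.4599, -0.0196, 0.2192]
tcp_rot: [[1.0, -0.021, -0.0], [-0.021, -1.0, 0.001], [-0.0, -0.001, -1.0]]
force: [-0.0, 0.2, -2.0]
opening: 0.192
grasp_force: 30.0
```

```bash
python3 - <<'E'
from h import *
go(); P=pose("wrist"); im=capture("wrist"); save(im,"plate",(150,0,370,200),3)
wh=mask(im,(0,0,150),(179,60,255)); wh[170:]=0
for c in blobs(wh,200)[:3]: print(rect(c),hit(P,rect(c)[0],.028))
b=blobs(mask(im,*BLUE)&np.where(np.arange(384)[:,None]>130,255,0).astype(np.uint8),60)[0]; s=bot.read_state(); l=(hit(P,b[:,0],s["position"][2]+.033)[:,:2]-s["position"][:2])@s["tcp_rot"][:2,:2]; print("bar",l.min(0),l.max(0))
E
```

```text
t=27.92 p=[ 0.4599 -0.0196  0.2192] yaw=-1.2 j6=75 F=[-0.   0.2 -2. ] op=0.192
turn [-0.0001  0.     -0.    ] in 1: [-0.0001  0.     -0.    ]; shift [0. 0. 0.] in 1: [0. 0. 0.]
((292.1447448730469, 84.50312042236328), (60.04155349731445, 136.24037170410156), 89.4974136352539) [[ 0.56757437 -0.06396275  0.028     ]]
((481.0, 159.5), (19.0, 50.0), 90.0) [[ 0.47559639 -0.29729524  0.028     ]]
bar [ 0.01213705 -0.00763395] [0.0489367  0.00815702]
```

View pics/plate.png

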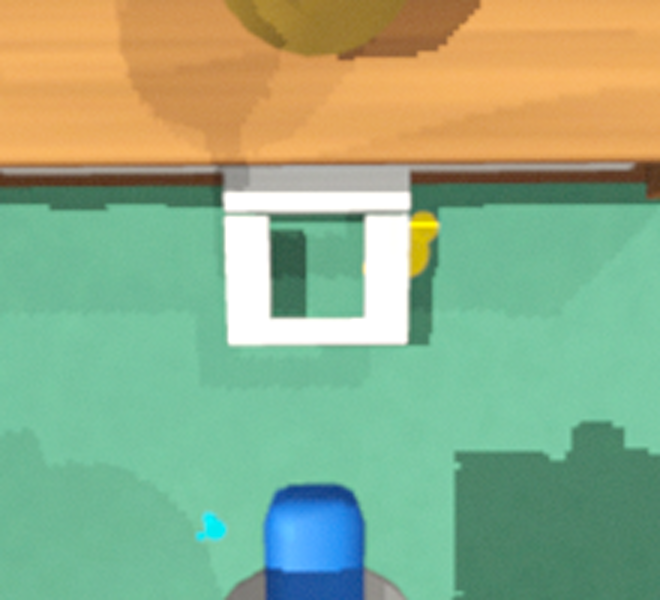

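The crop shows the finger hole with corners (270,214), (365,214), (364,318), (271,318), so its centre is near (317,266).

```bash
python3 - <<'E'
from h import *
P=pose("wrist"); w=hit(P,np.array([(270,214),(365,214),(364,318),(271,318),(228,344),(409,344)])/3+[150,0],.028); print(w.round(4),w[:4].mean(0))
print(np.linalg.norm(w[0]-w[1]),np.linalg.norm(w[0]-w[3]),np.linalg.norm(w[4]-w[5]))
go(.562,-.0205,.22,-1.2)
E
```

```text
[[ 0.5833 -0.0024  0.028 ]
 [ 0.5826 -0.0387  0.028 ]
 [ 0.5446 -0.0381  0.028 ]
 [ 0.5453 -0.0016  0.028 ]
 [ 0.5358  0.0157  0.028 ]
 [ 0.5344 -0.0559  0.028 ]] [ 0.56395964 -0.02022192  0.028     ]
0.0362889900710558 0.03803887428108884 0.07159175501945218
t=27.97 p=[ 0.4602 -0.0183  0.2191] yaw=-1.1 j6=75 F=[-0.1  0.5 -1.8] op=0.193
turn [-0.0002 -0.      0.0003] in 1: [-0.0002 -0.      0.0003]; shift [ 2.037e+00  2.000e-03 -1.800e-02] in 3: [ 0.679  0.001 -0.006]
```

>>> apply_moves(plan=".66 .02 0 0 0 0;.66 .02 0 0 0 0;.66 0 0 0 0 0;0 0 0 0 0 0;0 0 .4 0 0 0;0 0 .6 0 0 0;0 0 .5 0 0 0;0 0 .3 0 0 0;0 0 0 0 0 0;0 0 0 0 0 0")

```text
time_s: 28.8
position: [0.5589, -0.0196, 0.1282]
tcp_rot: [[1.0, -0.014, -0.002], [-0.014, -1.0, 0.001], [-0.002, -0.001, -1.0]]
force: [-0.1, -0.2, -2.8]
opening: 0.196
grasp_force: 30.0
```

>>> apply_moves(plan="0 0 0 0 0 0;0 0 0 0 0 0;0 0 0 0 0 0")

```text
time_s: 29.05
position: [0.5604, -0.0214, 0.1304]
tcp_rot: [[1.0, -0.016, 0.003], [-0.016, -1.0, -0.001], [0.003, 0.001, -1.0]]
force: [0.4, -0.2, -1.8]
opening: 0.192
grasp_force: 30.0
```

```bash
python3 - <<'E'
from h import *
go(.5597,-.0205,.1,-1.2)
E
```

```text
t=29.05 p=[ 0.5604 -0.0214  0.1304] yaw=-0.9 j6=77 F=[ 0.4 -0.2 -1.8] op=0.192
turn [ 0.0001 -0.0005  0.0009] in 1: [ 0.0001 -0.0005  0.0009]; shift [-0.014 -0.019  0.608] in 1: [-0.014 -0.019  0.608]
```

>>> apply_moves(plan="0 0 .2 0 0 0;0 0 .2 0 0 0;0 0 .2 0 0 0;0 0 .05 0 0 0;0 0 0 0 0 0;0 0 0 0 0 0;0 0 0 0 0 0")

```text
time_s: 29.63
position: [0.5596, -0.0217, 0.0964]
tcp_rot: [[1.0, -0.016, 0.0], [-0.016, -1.0, -0.0], [0.0, 0.0, -1.0]]
force: [-0.2, 0.1, -2.3]
opening: 0.195
grasp_force: 30.0
```

```bash
python3 - <<'E'
from h import *
go(.5597,-.0205,.1,-1.2)
E
```

```text
t=29.63 p=[ 0.5596 -0.0217  0.0964] yaw=-0.9 j6=77 F=[-0.2  0.1 -2.3] op=0.195
turn [ 0.     -0.      0.0007] in 1: [ 0.     -0.      0.0007]; shift [ 0.002 -0.024 -0.072] in 1: [ 0.002 -0.024 -0.072]
```

>>> apply_moves(plan="-.15 0 0 0 0 0;-.2 0 0 0 0 0;-.25 0 0 0 0 0;-.3 0 0 0 0 0;-.3 0 0 0 0 0;-.3 0 0 0 0 0;-.3 0 0 0 0 0;-.3 0 0 0 0 0;-.2 0 0 0 0 0;-.1 0 0 0 0 0")

```text
time_s: 30.47
position: [0.4373, -0.0193, 0.0967]
tcp_rot: [[1.0, -0.016, -0.002], [-0.016, -1.0, 0.0], [-0.002, -0.0, -1.0]]
force: [-0.7, -1.1, -2.2]
opening: 0.192
grasp_force: 30.0
```

>>> apply_moves(plan="-.1 0 0 0 0 0;-.08 0 0 0 0 0;-.05 0 0 0 0 0;-.02 0 0 0 0 0;0 0 0 0 0 0;0 0 0 0 0 0;0 0 0 0 0 0")

```text
time_s: 31.05
position: [0.4274, -0.0196, 0.0964]
tcp_rot: [[1.0, -0.016, 0.001], [-0.016, -1.0, -0.0], [0.001, 0.0, -1.0]]
force: [-0.2, -0.2, -2.2]
opening: 0.194
grasp_force: 30.0
```

```bash
python3 - <<'E'
from h import *
go()
E
```

```text
t=31.05 p=[ 0.4274 -0.0196  0.0964] yaw=-0.9 j6=73 F=[-0.2 -0.2 -2.2] op=0.194
turn [ 0.     -0.0001 -0.    ] in 1: [ 0.     -0.0001 -0.    ]; shift [0. 0. 0.] in 1: [0. 0. 0.]
```

```bash
python3 - <<'E'
from h import *
P=pose("wrist"); im=capture("wrist"); save(im,"pull",k=1.3)
a=capture("top"); np.save("t6.npy",a)
E
```

```text
(no output)
```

View pics/pull.png

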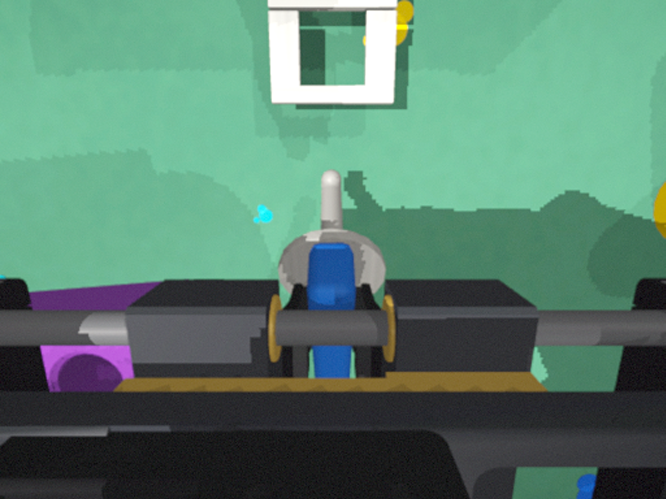

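The hook came out: the tray has not moved and the hook has tilted in the grip. I'll check the tilt, and the lock pin in the picture saved after the key was lifted.

```bash
python3 - <<'E'
from h import *
save(np.load("w3.npy"),"w3c",(170,90,350,210),3.5)
P=pose("wrist"); s=bot.read_state(); T=s["tcp_rot"]
for th in range(0,45,3):
    a=np.radians(th); g=np.array([.0025,0,-.019+0.0])
    out=[]
    for q in ((.012,-.102),(-.026,-.038),(.026,-.038)):
        # hook (x fwd,z up) rotated so that the tip swings to +x ; tool z is down
        x=q[0]*np.cos(a)-q[1]*np.sin(a); z=q[1]*np.cos(a)+q[0]*np.sin(a)
        out.append(proj(P,s["position"]+T@(g+[x,0,-z]))[0].round(0))
    print(th,*out)
E
```

```text
0 [256. 184.] [256. 257.] [256. 183.]
3 [256. 178.] [256. 253.] [256. 180.]
6 [256. 172.] [256. 250.] [256. 178.]
9 [256. 166.] [256. 246.] [256. 176.]
12 [256. 160.] [256. 243.] [256. 173.]
15 [256. 154.] [256. 239.] [256. 171.]
18 [256. 149.] [256. 236.] [256. 169.]
21 [256. 143.] [256. 232.] [256. 168.]
24 [256. 137.] [256. 229.] [257. 166.]
27 [256. 131.] [256. 226.] [257. 164.]
30 [256. 126.] [256. 222.] [257. 163.]
33 [256. 120.] [256. 219.] [257. 162.]
36 [256. 114.] [256. 216.] [257. 161.]
39 [256. 108.] [256. 212.] [257. 160.]
42 [256. 103.] [256. 209.] [257. 159.]
```

View pics/w3c.png

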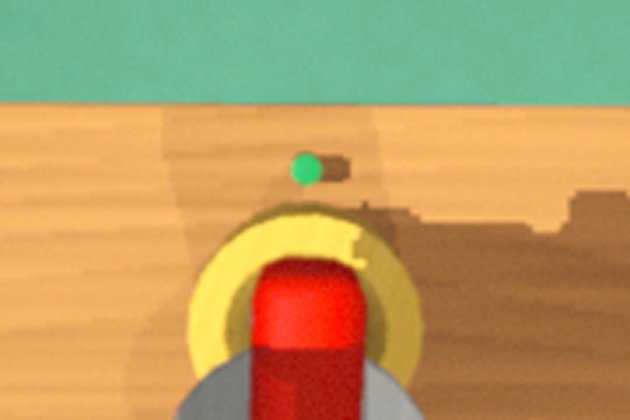

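The pin is up with a shadow, so the lock is released. I'll fit the hook's tilt from three features: bar end row 187, collar front row 177 and toe row 133.

```bash
python3 - <<'E'
from h import *
from scipy.optimize import least_squares
P=pose("wrist"); s=bot.read_state(); T=s["tcp_rot"]
def rows(p):
    a,gx,gz=p; o=[]
    for q in ((.012,-.103),(.026,-.034),(.045,.0),):
        x=q[0]*np.cos(a)-q[1]*np.sin(a); z=q[1]*np.cos(a)+q[0]*np.sin(a)
        o.append(proj(P,s["position"]+T@np.array([gx+x,0,-.019+gz-z]))[0][1])
    return np.array(o)
print(rows([0,.0025,0]))
r=least_squares(lambda p:rows(p)-[133,177,187],[.2,.0025,0]); print(np.degrees(r.x[0]),r.x)
E
```

```text
[183.30713988 184.33168738 161.53364023]
21.564885180545108 [ 0.37637825  0.01154522 -0.06727909]
```

I'll straighten the hook by pushing its toe back against the fixed lock boss. Then I'll turn the grip 90° for the pull, so that the flat pads carry the moment.

>>> apply_moves(plan="0 0 -.4 0 0 0;0 0 -.5 0 0 0;0 0 -.4 0 0 0;0 0 -.17 0 0 0;.5 .04 0 0 0 0;.7 0 0 0 0 0;.7 0 0 0 0 0;.5 0 0 0 0 0;.3 0 0 0 0 0;0 0 0 0 0 0")

```text
time_s: 31.98
position: [0.5652, -0.0241, 0.1697]
tcp_rot: [[1.0, -0.016, 0.003], [-0.016, -1.0, -0.001], [0.003, 0.001, -1.0]]
force: [0.4, -0.0, -2.2]
opening: 0.189
grasp_force: 30.0
```

```bash
python3 - <<'E'
from h import *
go(.6095,-.0217,.17)
P=pose("wrist"); w=hit(P,[(254,137)],.08); im=capture("wrist"); save(im,"boss",(150,60,370,230),2.5)
E
```

```text
t=31.98 p=[ 0.5652 -0.0241  0.1697] yaw=-0.9 j6=77 F=[ 0.4 -0.  -2.2] op=0.189
turn [ 0.0001 -0.0005 -0.    ] in 1: [ 0.0001 -0.0005 -0.    ]; shift [ 0.885 -0.062 -0.005] in 2: [ 0.443 -0.031 -0.003]
```

View pics/boss.png

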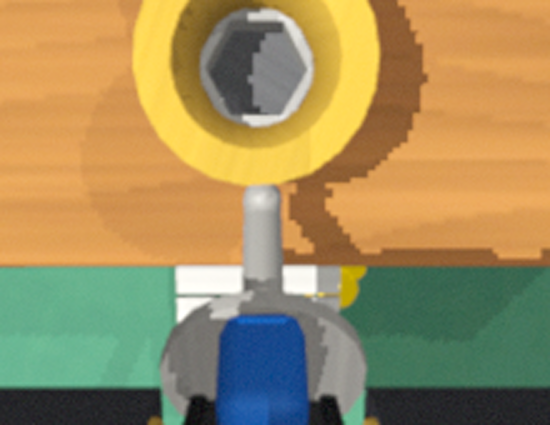

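That is 15 views, one over the limit of 14, so from here I work from numbers only. The picture shows the toe at (262,190) facing the boss, nearly centred on it, and the tilt is clear.

>>> apply_moves(plan=".1 -.04 0 0 0 0;.1 0 0 0 0 0;.1 0 0 0 0 0;.1 0 0 0 0 0;.1 0 0 0 0 0;.1 0 0 0 0 0;.1 0 0 0 0 0;.1 0 0 0 0 0;0 0 0 0 0 0")

```text
time_s: 32.78
position: [0.6035, -0.0225, 0.1699]
tcp_rot: [[1.0, -0.016, 0.002], [-0.016, -1.0, -0.0], [0.002, 0.0, -1.0]]
force: [-2.0, 0.1, -2.8]
opening: 0.192
grasp_force: 30.0
```

```bash
cat >> h.py <<'E'
def hookrows(im):
    """rows (full px) of the blue bar's far end, and far end of grey stuff (collar/toe) around the centre column"""
    b=mask(im,*BLUE); b[:130]=0; b[:,:230]=0; b[:,280:]=0
    c=blobs(b,60)[0]; g=mask(im,(0,0,60),(179,45,255)); col=int(rect(c)[0][0])
    runs=[r for r in range(60,230) if g[r,col-2:col+3].mean()>128]
    return c[:,0].min(0),c[:,0].max(0),(min(runs),max(runs),len(runs)) if runs else None
E
python3 - <<'E'
from h import *
go(.6095,-.0217,.17); print(hookrows(capture("wrist")), bot.read_state()["moment"])
E
```

```text
t=32.78 p=[ 0.6035 -0.0225  0.1699] yaw=-0.9 j6=78 F=[-2.   0.1 -2.8] op=0.192
turn [ 0.0001 -0.0004 -0.    ] in 1: [ 0.0001 -0.0004 -0.    ]; shift [ 0.119 -0.018 -0.002] in 1: [ 0.119 -0.018 -0.002]
(array([238, 165], dtype=int32), array([272, 238], dtype=int32), (116, 158, 43)) [ 0.13620264  0.29471765 -0.0099406 ]
```

>>> apply_moves(plan=".06 0 0 0 0 0;.05 0 0 0 0 0;0 0 0 0 0 0;0 0 0 0 0 0")

```text
time_s: 33.17
position: [0.6074, -0.0224, 0.1698]
tcp_rot: [[1.0, -0.016, 0.0], [-0.016, -1.0, -0.0], [0.0, 0.0, -1.0]]
force: [-0.9, 0.7, -2.2]
opening: 0.194
grasp_force: 30.0
```

```bash
python3 - <<'E'
from h import *
go(.6095,-.0217,.17); print(hookrows(capture("wrist")), bot.read_state()["moment"])
E
```

```text
t=33.17 p=[ 0.6074 -0.0224  0.1698] yaw=-0.9 j6=78 F=[-0.9  0.7 -2.2] op=0.194
turn [ 0. -0. -0.] in 1: [ 0. -0. -0.]; shift [ 0.041 -0.015 -0.004] in 1: [ 0.041 -0.015 -0.004]
(array([238, 163], dtype=int32), array([271, 238], dtype=int32), (121, 162, 42)) [ 0.06438751  0.4049765  -0.00118808]
```

>>> apply_moves(plan=".03 0 0 0 0 0;0 0 0 0 0 0;-.33 0 0 0 0 0;-.3 0 0 0 0 0;-.3 0 0 0 0 0;0 0 0 0 0 -.0192;0 0 0 0 0 -.0192;0 0 0 0 0 -.0192;0 0 0 0 0 -.0192;0 0 0 0 0 -.0192")

```text
time_s: 34.05
position: [0.564, -0.0221, 0.1706]
tcp_rot: [[0.829, 0.559, 0.004], [0.559, -0.829, -0.001], [0.003, 0.003, -1.0]]
force: [0.4, 0.3, -2.0]
opening: 0.194
grasp_force: 30.0
```

>>> apply_moves(plan="0 0 0 0 0 -.0192;0 0 0 0 0 -.0192;0 0 0 0 0 -.0192;0 0 0 0 0 -.0192;0 0 0 0 0 -.0192;0 0 0 0 0 -.0192;0 0 0 0 0 -.0192;0 0 0 0 0 -.0192;0 0 0 0 0 0;0 0 0 0 0 0")

```text
time_s: 34.88
position: [0.5635, -0.0219, 0.1704]
tcp_rot: [[0.022, 1.0, 0.003], [1.0, -0.022, -0.001], [-0.001, 0.003, -1.0]]
force: [0.1, -0.9, -2.1]
opening: 0.195
grasp_force: 30.0
```

```bash
python3 - <<'E'
from h import *
go(.5622,-.023,.12,89); P=pose("wrist"); im=capture("wrist"); print(hookrows(im))
np.save("w7.npy",im)
wh=mask(im,(0,0,170),(179,50,255)); wh[165:]=0
for c in blobs(wh,100)[:3]: print(rect(c),hit(P,rect(c)[0],.028))
E
```

```text
t=34.88 p=[ 0.5635 -0.0219  0.1704] yaw=88.7 j6=-12 F=[ 0.1 -0.9 -2.1] op=0.195
turn [ 0.0004  0.0001 -0.0007] in 1: [ 0.0004  0.0001 -0.0007]; shift [-0.022 -0.025  1.008] in 2: [-0.011 -0.012  0.504]
(array([238, 166], dtype=int32), array([271, 238], dtype=int32), (152, 164, 13))
((248.5, 158.0), (12.0, 61.0), 90.0) [[0.55838403 0.0079141  0.028     ]]
((283.5, 112.0), (104.0, 3.0), 90.0) [[0.59539621 0.05404467 0.028     ]]
```

>>> apply_moves(plan="-.02 -.02 0 0 0 0;0 0 .3 0 0 0;0 0 .4 0 0 0;0 0 .4 0 0 0;0 0 .25 0 0 0;0 0 .12 0 0 0;0 0 0 0 0 0;0 0 0 0 0 0;0 0 0 0 0 0")

```text
time_s: 35.68
position: [0.5621, -0.0228, 0.0972]
tcp_rot: [[0.019, 1.0, 0.002], [1.0, -0.019, -0.0], [-0.0, 0.002, -1.0]]
force: [0.3, 0.2, -2.2]
opening: 0.191
grasp_force: 30.0
```

```bash
python3 - <<'E'
from h import *
go(.5622,-.023,.0965,89); im=capture("wrist"); print(hookrows(im))
E
```

```text
t=35.68 p=[ 0.5621 -0.0228  0.0972] yaw=88.9 j6=-13 F=[ 0.3  0.2 -2.2] op=0.191
turn [ 0.0003  0.0001 -0.0002] in 1: [ 0.0003  0.0001 -0.0002]; shift [-0.004  0.002  0.015] in 1: [-0.004  0.002  0.015]
(array([237, 166], dtype=int32), array([271, 238], dtype=int32), (160, 164, 5))
```

>>> apply_moves(plan="0 -.06 0 0 0 0;0 -.06 0 0 0 0;0 -.06 0 0 0 0;0 -.05 0 0 0 0;0 -.05 0 0 0 0;0 -.05 0 0 0 0;0 -.05 0 0 0 0;0 -.05 0 0 0 0;0 -.05 0 0 0 0;0 -.06 0 0 0 0")

```text
time_s: 36.57
position: [0.5356, -0.0224, 0.0967]
tcp_rot: [[0.019, 1.0, 0.003], [1.0, -0.019, -0.001], [-0.0, 0.003, -1.0]]
force: [3.3, 1.1, -4.3]
opening: 0.188
grasp_force: 30.0
```

```bash
python3 - <<'E'
from h import *
go(); print(bot.read_state()["moment"]); im=capture("wrist"); print(hookrows(im)); P=pose("wrist")
wh=mask(im,(0,0,170),(179,50,255)); wh[165:]=0
for c in blobs(wh,60)[:3]: print(rect(c),hit(P,rect(c)[0],.028))
E
```

```text
t=36.57 p=[ 0.5356 -0.0224  0.0967] yaw=88.9 j6=-13 F=[ 3.3  1.1 -4.3] op=0.188
turn [0.0005 0.0001 0.    ] in 1: [0.0005 0.0001 0.    ]; shift [0. 0. 0.] in 1: [0. 0. 0.]
[-0.05282862 -0.73865808  0.00508249]
(array([237, 166], dtype=int32), array([270, 238], dtype=int32), (160, 164, 5))
((323.76068115234375, 101.76722717285156), (25.423368453979492, 133.41542053222656), 13.240520477294922) [[0.58932123 0.05884638 0.028     ]]
((265.5, 162.0), (4.0, 59.0), 90.0) [[0.54417951 0.0133572  0.028     ]]
```

The force is 3.3 N and the plate has moved 14 mm, so the tray is sliding. I'll carry on.

>>> apply_moves(plan="0 -.07 0 0 0 0;0 -.08 0 0 0 0;0 -.09 0 0 0 0;0 -.1 0 0 0 0;0 -.1 0 0 0 0;0 -.1 0 0 0 0;0 -.1 0 0 0 0;0 -.1 0 0 0 0;0 -.1 0 0 0 0;0 -.1 0 0 0 0")

```text
time_s: 37.45
position: [0.4869, -0.0213, 0.0965]
tcp_rot: [[0.019, 1.0, 0.0], [1.0, -0.019, -0.0], [-0.0, 0.0, -1.0]]
force: [2.8, -0.5, -1.5]
opening: 0.19
grasp_force: 30.0
```

>>> apply_moves(plan="0 -.1 0 0 0 0;0 -.1 0 0 0 0;0 -.1 0 0 0 0;0 -.1 0 0 0 0;0 -.1 0 0 0 0;0 -.1 0 0 0 0;0 -.1 0 0 0 0;0 -.1 0 0 0 0;0 -.1 0 0 0 0;0 -.08 0 0 0 0")

```text
time_s: 38.28
position: [0.4376, -0.0203, 0.0964]
tcp_rot: [[0.019, 1.0, -0.0], [1.0, -0.019, 0.0], [0.0, -0.0, -1.0]]
force: [2.6, -1.1, -0.3]
opening: 0.193
grasp_force: 30.0
```

```bash
python3 - <<'E'
from h import *
go(); print(bot.read_state()["moment"])
E
```

```text
t=38.28 p=[ 0.4376 -0.0203  0.0964] yaw=88.9 j6=-16 F=[ 2.6 -1.1 -0.3] op=0.193
turn [-0.0001 -0.      0.    ] in 1: [-0.0001 -0.      0.    ]; shift [0. 0. 0.] in 1: [0. 0. 0.]
[-0.04976994 -0.67126821 -0.03415778]
```

>>> apply_moves(plan="0 -.05 0 0 0 0;0 -.05 0 0 0 0;0 -.04 0 0 0 0;0 -.03 0 0 0 0;0 0 0 0 0 0;0 0 0 0 0 0")

```text
time_s: 38.78
position: [0.4298, -0.0201, 0.0964]
tcp_rot: [[0.019, 1.0, -0.0], [1.0, -0.019, 0.0], [0.0, -0.0, -1.0]]
force: [1.0, -0.3, -0.8]
opening: 0.187
grasp_force: 30.0
```

```bash
python3 - <<'E'
from h import *
go(); print(bot.read_state()["moment"]); print(hookrows(capture("wrist")))
E
```

```text
t=38.78 p=[ 0.4298 -0.0201  0.0964] yaw=88.9 j6=-17 F=[ 1.  -0.3 -0.8] op=0.187
turn [-0. -0.  0.] in 1: [-0. -0.  0.]; shift [0. 0. 0.] in 1: [0. 0. 0.]
[-0.09385255 -0.58057413 -0.04252934]
(array([237, 166], dtype=int32), array([270, 238], dtype=int32), (161, 164, 4))
```

>>> apply_moves(plan="0 -.04 0 0 0 0;0 -.04 0 0 0 0;0 -.02 0 0 0 0;0 0 0 0 0 0;0 0 0 0 0 0")

```text
time_s: 39.25
position: [0.4269, -0.0206, 0.0967]
tcp_rot: [[0.019, 1.0, 0.005], [1.0, -0.019, -0.001], [-0.001, 0.005, -1.0]]
force: [4.3, 0.2, -2.3]
opening: 0.188
grasp_force: 30.3
```

```bash
python3 - <<'E'
from h import *
go(); print(bot.read_state()["moment"])
E
```

```text
t=39.25 p=[ 0.4269 -0.0206  0.0967] yaw=88.9 j6=-17 F=[ 4.3  0.2 -2.3] op=0.188
turn [0.0008 0.0002 0.    ] in 1: [0.0008 0.0002 0.    ]; shift [0. 0. 0.] in 1: [0. 0. 0.]
[-0.05646386 -1.34156773 -0.06889839]
```

>>> apply_moves(plan="0 .12 0 0 0 0;0 .12 0 0 0 0;0 .03 0 0 0 0;0 0 0 0 0 0;0 0 -.2 0 0 0;0 0 -.4 0 0 0;0 0 -.5 0 0 0;0 0 -.5 0 0 0;0 0 -.5 0 0 0;0 0 -.4 0 0 0")

```text
time_s: 40.08
position: [0.4369, -0.0199, 0.2225]
tcp_rot: [[0.018, 1.0, -0.002], [1.0, -0.018, 0.001], [0.0, -0.002, -1.0]]
force: [0.8, -0.8, -1.9]
opening: 0.189
grasp_force: 30.0
```

>>> apply_moves(plan="0 0 0 0 0 .019;0 0 0 0 0 .019;0 0 0 0 0 .019;0 0 0 0 0 .019;0 0 0 0 0 .019;0 0 0 0 0 .019;0 0 0 0 0 .019;0 0 0 0 0 .019;0 0 0 0 0 .019;0 0 0 0 0 .019")

```text
time_s: 40.92
position: [0.4364, -0.0197, 0.2207]
tcp_rot: [[0.938, 0.345, -0.004], [0.345, -0.938, 0.001], [-0.004, -0.002, -1.0]]
force: [-0.3, 1.0, -1.4]
opening: 0.196
grasp_force: 30.0
```

>>> apply_moves(plan="0 0 0 0 0 .019;0 0 0 0 0 .019;0 0 0 0 0 .019;.25 -.76 0 0 0 0;.25 -.76 0 0 0 0;.25 -.76 0 0 0 0;.25 -.76 0 0 0 0;.25 -.76 0 0 0 0;0 0 0 0 0 0;0 0 0 0 0 0")

```text
time_s: 41.75
position: [0.4993, 0.1715, 0.2204]
tcp_rot: [[1.0, 0.005, -0.003], [0.005, -1.0, -0.001], [-0.003, 0.001, -1.0]]
force: [-1.5, -0.0, -2.5]
opening: 0.19
grasp_force: 30.0
```

```bash
python3 - <<'E'
from h import *
go(.54,.2835,.22,0); P=pose("wrist"); im=capture("wrist"); print(hookrows(im)); s=bot.read_state()
b=mask(im,*BLUE); b[:130]=0; b[:,:230]=0; b[:,280:]=0; b=blobs(b,60)[0]; l=(hit(P,b[:,0],s["position"][2]+.033)[:,:2]-s["position"][:2])@s["tcp_rot"][:2,:2]; print("bar",l.min(0),l.max(0))
d=mask(im,(0,0,0),(179,255,255)); 
# tan block mask holes
m=cv2.morphologyEx(mask(im,(10,40,120),(26,190,255)),cv2.MORPH_OPEN,np.ones((3,3))); m[200:]=0; m[:, 400:]=0
c=blobs(m,300)[0]; print(rect(c)); w=hit(P,cv2.boxPoints(rect(c)),.072); print(w.round(4))
f=np.zeros_like(m); cv2.drawContours(f,[cv2.convexHull(c)],-1,255,-1); 
for h in blobs(cv2.morphologyEx(f&~m,cv2.MORPH_OPEN,np.ones((3,3))),60)[:4]: print("hole",rect(h),hit(P,rect(h)[0],.072).round(4))
# tray in top view
t=capture("top"); Q=pose("top"); wm=mask(t,(0,0,130),(179,60,255)); wm[:,:200]=0; wm[:,330:]=0
for c in blobs(wm,300)[:3]: print("tray",rect(c),hit(Q,cv2.boxPoints(rect(c)),.03).round(3))
E
```

```text
t=41.75 p=[0.4993 0.1715 0.2204] yaw=0.3 j6=97 F=[-1.5 -0.  -2.5] op=0.190
turn [0.0001 0.0006 0.0008] in 1: [0.0001 0.0006 0.0008]; shift [ 0.814 -2.241  0.008] in 3: [ 0.271 -0.747  0.003]
(array([237, 165], dtype=int32), array([271, 238], dtype=int32), None)
bar [ 0.01298875 -0.01064701] [0.04842179 0.00541065]
((350.5, 46.99999237060547), (93.99998474121094, 96.99998474121094), 90.0)
[[0.6782 0.1283 0.072 ]
 [0.6787 0.0359 0.072 ]
 [0.5939 0.025  0.072 ]
 [0.5934 0.1244 0.072 ]]
tray ((264.5, 51.49999237060547), (102.99998474121094, 128.99996948242188), 90.0) [[ 1.174  0.172  0.03 ]
 [ 1.158 -0.252  0.03 ]
 [ 0.81  -0.238  0.03 ]
 [ 0.824  0.176  0.03 ]]
tray ((263.0, 201.0), (58.0, 82.0), 90.0) [[ 0.597  0.109  0.03 ]
 [ 0.59  -0.15   0.03 ]
 [ 0.408 -0.143  0.03 ]
 [ 0.414  0.112  0.03 ]]
```

>>> apply_moves(plan=".27 -.75 0 0 0 0;.27 -.75 0 0 0 0;.27 -.74 0 0 0 0;0 0 0 0 0 0;0 0 .4 0 0 0;0 0 .3 0 0 0;0 0 .1 0 0 0;0 0 0 0 0 0;0 0 0 0 0 0;0 0 0 0 0 0")

```text
time_s: 42.68
position: [0.542, 0.281, 0.1824]
tcp_rot: [[1.0, -0.001, 0.001], [-0.001, -1.0, 0.0], [0.001, -0.0, -1.0]]
force: [-0.4, 0.3, -2.1]
opening: 0.193
grasp_force: 30.0
```

```bash
python3 - <<'E'
from h import *
go(.54,.2835,.09,0)
E
```

```text
t=42.68 p=[0.542  0.281  0.1824] yaw=-0.1 j6=107 F=[-0.4  0.3 -2.1] op=0.193
turn [-0.0001 -0.0002 -0.0002] in 1: [-0.0001 -0.0002 -0.0002]; shift [-0.04  -0.05   1.848] in 3: [-0.013 -0.017  0.616]
```

>>> apply_moves(plan="-.04 -.05 .1 0 0 0;0 0 .3 0 0 0;0 0 .4 0 0 0;0 0 .4 0 0 0;0 0 .3 0 0 0;0 0 .2 0 0 0;0 0 .08 0 0 0;0 0 0 0 0 0;0 0 0 0 0 0")

```text
time_s: 43.43
position: [0.5399, 0.2845, 0.0931]
tcp_rot: [[1.0, 0.0, 0.001], [0.0, -1.0, 0.001], [0.001, -0.001, -1.0]]
force: [0.3, 0.2, -1.1]
opening: 0.192
grasp_force: 30.0
```

```bash
python3 - <<'E'
from h import *
go(.54,.2835,.09,0)
E
```

```text
t=43.43 p=[0.5399 0.2845 0.0931] yaw=0.0 j6=107 F=[ 0.3  0.2 -1.1] op=0.192
turn [-0.0001 -0.0002  0.    ] in 1: [-0.0001 -0.0002  0.    ]; shift [0.002 0.019 0.062] in 1: [0.002 0.019 0.062]
```

Down the last 3 mm, then release, rise and step back to check both tools.

>>> apply_moves(plan="0 .02 .03 0 0 0;0 0 .04 0 0 0;0 0 0 0 0 0;0 0 0 0 0 0")

```text
time_s: 43.77
position: [0.5415, 0.2837, 0.0907]
tcp_rot: [[1.0, 0.0, 0.005], [0.0, -1.0, 0.001], [0.005, -0.001, -1.0]]
force: [2.4, -0.8, 4.2]
opening: 0.194
grasp_force: 30.0
```

>>> apply_moves(plan="0 0 0 0 0 0;0 0 0 0 0 0;0 0 0 0 0 0;0 0 0 0 0 0;0 0 0 0 0 0;0 0 0 0 0 0;0 0 0 0 0 0;0 0 0 0 0 0", gripper=0.2)

```text
time_s: 44.43
position: [0.5391, 0.2832, 0.0888]
tcp_rot: [[1.0, 0.0, -0.0], [0.0, -1.0, -0.0], [-0.0, 0.0, -1.0]]
force: [-0.2, 0.0, -0.3]
opening: 0.588
grasp_force: 0.0
```

>>> apply_moves(plan="0 0 -.2 0 0 0;0 0 -.4 0 0 0;0 0 -.5 0 0 0;0 0 -.5 0 0 0;0 0 -.4 0 0 0;-.6 -.4 -.4 0 0 0;-.7 -.4 -.4 0 0 0;-.7 -.3 0 0 0 0;0 0 0 0 0 0;0 0 0 0 0 0")

```text
time_s: 45.27
position: [0.44, 0.3375, 0.2287]
tcp_rot: [[1.0, 0.003, 0.001], [0.003, -1.0, 0.0], [0.001, -0.0, -1.0]]
force: [-0.2, -0.5, -1.1]
opening: 0.6
grasp_force: 0.0
```

```bash
python3 - <<'E'
from h import *
go(); P=pose("wrist"); im=capture("wrist"); np.save("w8.npy",im)
for n,m in (("b",mask(im,*BLUE)),("r",redm(im))): 
  for c in blobs(m,60)[:2]: print(n,rect(c)[0],cv2.minAreaRect(hit(P,c[:,0],.122)[:,:2].astype(np.float32)))
# pots from top
t=capture("top"); b=capture("side"); Q=pose("top"); S=pose("side")
wm=mask(t,(0,0,150),(179,60,255)); wm[:,:300]=0; wm[:150]=0; 
for c in blobs(wm,60)[:6]: print("lid",rect(c)[:2],hit(Q,rect(c)[0],.064).round(4))
for n,lo,hi in(("or",(5,150,60),(13,255,255)),("ye",(18,150,60),(30,255,255))):
  for c in blobs(mask(b,lo,hi),60)[:3]: print(n,rect(c)[:2],hit(S,rect(c)[0],.03).round(3))
E
```

```text
t=45.27 p=[0.44   0.3375 0.2287] yaw=0.2 j6=116 F=[-0.2 -0.5 -1.1] op=0.600
turn [-0.     -0.0001  0.    ] in 1: [-0.     -0.0001  0.    ]; shift [0. 0. 0.] in 1: [0. 0. 0.]
b (314.5, 75.99999237060547) ((0.5441247224807739, 0.28673088550567627), (0.08702894300222397, 0.01738709770143032), 0.7973300814628601)
r (193.0, 86.5) ((0.5350756645202637, 0.3932195007801056), (0.0171836968511343, 0.08789510279893875), 87.67048645019531)
r (277.5, 272.5) ((0.35542017221450806, 0.3147680163383484), (0.014914236031472683, 0.02386101521551609), 0.1869998723268509)
lid ((492.0, 244.5), (43.0, 38.0)) [[ 0.3497 -0.6996  0.064 ]]
lid ((346.0, 211.5), (20.0, 21.0)) [[ 0.4595 -0.2697  0.064 ]]
lid ((397.0, 211.0), (20.0, 20.0)) [[ 0.4572 -0.4236  0.064 ]]
lid ((359.0, 184.0), (20.0, 20.0)) [[ 0.5427 -0.3132  0.064 ]]
lid ((361.75, 255.74998474121094), (13.435027122497559, 24.041629791259766)) [[ 0.3252 -0.3106  0.064 ]]
lid ((302.0, 190.5), (35.0, 4.0)) [[ 0.5273 -0.1386  0.064 ]]
or ((111.08462524414062, 263.6769104003906), (18.48117446899414, 24.310808181762695)) [[0.703 0.419 0.03 ]]
or ((322.89056396484375, 166.41697692871094), (16.278820037841797, 12.040184020996094)) [[ 0.527 -0.293  0.03 ]]
or ((21.20000457763672, 301.4000244140625), (9.838699340820312, 14.310833930969238)) [[0.766 0.634 0.03 ]]
ye ((195.5961151123047, 310.9807434082031), (21.3125057220459, 40.169254302978516)) [[0.435 0.343 0.03 ]]
ye ((334.7698059082031, 185.39434814453125), (16.893115997314453, 12.040184020996094)) [[ 0.445 -0.249  0.03 ]]
ye ((42.70001220703125, 310.60003662109375), (10.733125686645508, 12.969194412231445)) [[0.704 0.607 0.03 ]]
```

Both tools stand home: their bars measure 87–88 mm on the z = 0.122 plane. The orange pot was knocked from (.553,-.337) to about (.543,-.313). Now I'll measure the pots with the wrist camera.

>>> apply_moves(plan="0 .77 -.06 0 0 0;0 .77 -.06 0 0 0;0 .77 -.06 0 0 0;0 .77 -.06 0 0 0;0 .77 -.06 0 0 0;0 .77 -.06 0 0 0;0 .77 -.06 0 0 0;0 .77 -.06 0 0 0;0 .77 -.06 0 0 0;0 .77 -.06 0 0 0", gripper=1)

```text
time_s: 46.25
position: [0.4423, -0.0516, 0.2575]
tcp_rot: [[1.0, -0.002, 0.0], [-0.002, -1.0, -0.0], [0.0, 0.0, -1.0]]
force: [0.9, 0.1, 0.2]
opening: 0.994
grasp_force: 0.0
```

>>> apply_moves(plan="0 .77 -.06 0 0 0;0 .77 -.06 0 0 0;0 .77 -.06 0 0 0;0 .77 -.06 0 0 0;0 .77 -.06 0 0 0;0 .77 -.06 0 0 0;0 .77 -.06 0 0 0;0 0 0 0 0 0;0 0 0 0 0 0")

```text
time_s: 47.0
position: [0.4415, -0.3214, 0.2779]
tcp_rot: [[1.0, -0.005, 0.0], [-0.005, -1.0, -0.0], [0.0, 0.0, -1.0]]
force: [0.6, -0.3, -0.6]
opening: 0.997
grasp_force: 0.0
```

```bash
cat >> h.py <<'E'
def lids(im,P,z=.064):
    m=cv2.morphologyEx(mask(im,(0,0,140),(179,50,255)),cv2.MORPH_OPEN,np.ones((5,5))); m[250:]=0; out=[]
    for c in blobs(m,300):
        w=hit(P,c[:,0],z)[:,:2].astype(np.float32); (x,y),r=cv2.minEnclosingCircle(w); e=cv2.fitEllipse(w)
        out.append((round(x,4),round(y,4),round(2*r,4),np.round(e[0],4),np.round(e[1],3)))
    return out
E
python3 - <<'E'
from h import *
go(); P=pose("wrist"); im=capture("wrist"); np.save("w9.npy",im)
for l in lids(im,P): print(l)
E
```

```text
t=47.00 p=[ 0.4415 -0.3214  0.2779] yaw=-0.3 j6=43 F=[ 0.6 -0.3 -0.6] op=0.997
turn [ 0. -0. -0.] in 1: [ 0. -0. -0.]; shift [0. 0. 0.] in 1: [0. 0. 0.]
(0.5023, -0.0511, 0.1738, array([ 0.5034, -0.0537]), array([0.069, 0.178]))
(0.5318, -0.1314, 0.1129, array([ 0.5315, -0.1317]), array([0.066, 0.118]))
(0.544, -0.3154, 0.0604, array([ 0.5439, -0.3155]), array([0.059, 0.059]))
(0.4603, -0.2711, 0.0604, array([ 0.4606, -0.2713]), array([0.059, 0.059]))
(0.4603, -0.425, 0.0594, array([ 0.4602, -0.4255]), array([0.056, 0.058]))
(0.5286, -0.0024, 0.088, array([ 0.5045, -0.0036]), array([0.016, 0.114]))
(0.3618, -0.3264, 0.0446, array([ 0.362 , -0.3281]), array([0.025, 0.042]))
```

>>> apply_moves(plan=".17 -.5 .2 0 0 0;.17 -.5 .3 0 0 0;0 0 .7 0 0 0;0 0 .7 0 0 0;0 0 .7 0 0 0;0 0 .7 0 0 0;0 0 .6 0 0 0;0 0 .5 0 0 0;0 0 .4 0 0 0;0 0 .2 0 0 0")

```text
time_s: 47.88
position: [0.4575, -0.2653, 0.026]
tcp_rot: [[1.0, 0.001, -0.004], [0.001, -1.0, 0.004], [-0.004, -0.004, -1.0]]
force: [-0.1, -0.1, 0.2]
opening: 0.997
grasp_force: 0.0
```

>>> apply_moves(plan="0 0 0 0 0 0;0 0 0 0 0 0;0 0 0 0 0 0;0 0 0 0 0 0;0 0 0 0 0 0;0 0 0 0 0 0;0 0 0 0 0 0", gripper=-1)

```text
time_s: 48.47
position: [0.4602, -0.2692, 0.0299]
tcp_rot: [[1.0, 0.0, 0.003], [0.0, -1.0, -0.003], [0.003, 0.003, -1.0]]
force: [-0.0, -2.3, 6.8]
opening: 0.683
grasp_force: 30.0
```

```bash
python3 - <<'E'
from h import *
go(.5386,.066,.13,0); print(bot.read_state()["grasp_force"])
E
```

```text
t=48.47 p=[ 0.4602 -0.2692  0.0299] yaw=0.0 j6=48 F=[-0.  -2.3  6.8] op=0.683
turn [ 0.0005 -0.0005  0.    ] in 1: [ 0.0005 -0.0005  0.    ]; shift [ 1.568 -6.704 -2.003] in 9: [ 0.174 -0.745 -0.223]
30.002334318123758
```

>>> apply_moves(plan="0 0 -.3 0 0 0;0 0 -.6 0 0 0;0 0 -.6 0 0 0;0 0 -.5 0 0 0;.17 -.74 0 0 0 0;.17 -.74 0 0 0 0;.17 -.74 0 0 0 0;.17 -.74 0 0 0 0;.17 -.74 0 0 0 0;.17 -.74 0 0 0 0")

```text
time_s: 49.3
position: [0.5088, -0.0436, 0.1282]
tcp_rot: [[1.0, -0.001, -0.002], [-0.001, -1.0, 0.001], [-0.002, -0.001, -1.0]]
force: [0.7, 0.3, -2.3]
opening: 0.68
grasp_force: 30.0
```

>>> apply_moves(plan=".18 -.75 0 0 0 0;.18 -.75 0 0 0 0;.18 -.75 0 0 0 0;0 0 0 0 0 0;0 0 0 0 0 0;0 0 0 0 0 0")

```text
time_s: 49.8
position: [0.5358, 0.067, 0.128]
tcp_rot: [[1.0, 0.001, -0.002], [0.001, -1.0, -0.0], [-0.002, 0.0, -1.0]]
force: [-0.1, 0.1, -2.7]
opening: 0.683
grasp_force: 30.0
```

```bash
python3 - <<'E'
from h import *
go(.5386,.066,.041,0); print(bot.read_state()["grasp_force"])
P=pose("wrist"); im=capture("wrist"); np.save("w10.npy",im)
E
```

```text
t=49.80 p=[0.5358 0.067  0.128 ] yaw=0.1 j6=85 F=[-0.1  0.1 -2.7] op=0.683
turn [0.     0.0003 0.0002] in 1: [0.     0.0003 0.0002]; shift [0.056 0.019 1.74 ] in 3: [0.019 0.006 0.58 ]
29.999328176490963
```

>>> apply_moves(plan=".03 .02 .3 0 0 0;0 0 .5 0 0 0;0 0 .4 0 0 0;0 0 .3 0 0 0;0 0 .15 0 0 0;0 0 .07 0 0 0;0 0 0 0 0 0;0 0 0 0 0 0;0 0 0 0 0 0")

```text
time_s: 50.6
position: [0.5392, 0.0654, 0.0434]
tcp_rot: [[1.0, -0.0, 0.002], [-0.0, -1.0, -0.0], [0.002, 0.0, -1.0]]
force: [0.5, -0.4, -3.0]
opening: 0.681
grasp_force: 30.0
```

```bash
python3 - <<'E'
from h import *
go(.5386,.066,.04,0)
E
```

```text
t=50.60 p=[0.5392 0.0654 0.0434] yaw=-0.0 j6=85 F=[ 0.5 -0.4 -3. ] op=0.681
turn [ 0.     -0.0003 -0.0001] in 1: [ 0.     -0.0003 -0.0001]; shift [-0.013 -0.013  0.068] in 1: [-0.013 -0.013  0.068]
```

>>> apply_moves(plan="0 0 .04 0 0 0;0 0 .03 0 0 0;0 0 0 0 0 0;0 0 0 0 0 0")

```text
time_s: 50.93
position: [0.5391, 0.0657, 0.0399]
tcp_rot: [[1.0, 0.001, 0.002], [0.001, -1.0, -0.0], [0.002, 0.0, -1.0]]
force: [-0.9, -0.2, 3.6]
opening: 0.68
grasp_force: 30.0
```

>>> apply_moves(plan="0 0 0 0 0 0;0 0 0 0 0 0;0 0 0 0 0 0;0 0 0 0 0 0;0 0 0 0 0 0", gripper=0.75)

```text
time_s: 51.35
position: [0.5383, 0.0657, 0.0388]
tcp_rot: [[1.0, 0.0, -0.0], [0.0, -1.0, 0.0], [-0.0, -0.0, -1.0]]
force: [0.5, -0.3, -1.1]
opening: 0.862
grasp_force: 0.0
```

```bash
python3 - <<'E'
from h import *
go(.442,-.32,.26,0)
E
```

```text
t=51.35 p=[0.5383 0.0657 0.0388] yaw=0.0 j6=85 F=[ 0.5 -0.3 -1.1] op=0.862
turn [-0.  0.  0.] in 1: [-0.  0.  0.]; shift [-1.927  7.715 -4.425] in 12: [-0.161  0.643 -0.369]
```

>>> apply_moves(plan="0 0 -.3 0 0 0;0 0 -.6 0 0 0;0 0 -.7 0 0 0;0 0 -.7 0 0 0;-.17 .7 -.2 0 0 0;-.17 .7 -.2 0 0 0;-.17 .7 -.2 0 0 0;-.17 .7 -.2 0 0 0;-.17 .7 -.2 0 0 0;-.17 .7 -.2 0 0 0")

```text
time_s: 52.18
position: [0.4866, -0.1456, 0.2144]
tcp_rot: [[1.0, 0.0, -0.0], [0.0, -1.0, 0.0], [-0.0, -0.0, -1.0]]
force: [0.6, -0.2, 0.4]
opening: 0.874
grasp_force: 0.0
```

>>> apply_moves(plan="-.17 .7 -.2 0 0 0;-.17 .7 -.2 0 0 0;-.17 .7 -.2 0 0 0;-.17 .7 -.2 0 0 0;-.17 .7 -.1 0 0 0;0 0 0 0 0 0;0 0 0 0 0 0;0 0 0 0 0 0", gripper=1)

```text
time_s: 52.85
position: [0.4444, -0.3185, 0.2583]
tcp_rot: [[1.0, -0.001, -0.001], [-0.001, -1.0, 0.002], [-0.001, -0.002, -1.0]]
force: [-0.9, -0.1, 0.1]
opening: 1.002
grasp_force: 0.0
```

```bash
python3 - <<'E'
from h import *
P=pose("wrist"); im=capture("wrist")
for l in lids(im,P): print(l)
go(.5421,-.3155,.027,0)
t=capture("top"); Q=pose("top"); m=cv2.morphologyEx(mask(t,(0,0,150),(179,60,255)),cv2.MORPH_OPEN,np.ones((5,5))); m[:150]=0; m[:,:200]=0
for c in blobs(m,100)[:8]: print(rect(c)[:2],hit(Q,rect(c)[0],.074).round(3))
E
```

```text
(0.5026, -0.0518, 0.171, array([ 0.4964, -0.0539]), array([0.067, 0.197]))
(0.5315, -0.1323, 0.1112, array([ 0.5317, -0.1325]), array([0.066, 0.114]))
(0.5439, -0.3155, 0.0604, array([ 0.5439, -0.3155]), array([0.059, 0.059]))
(0.4602, -0.4252, 0.059, array([ 0.4601, -0.4255]), array([0.056, 0.058]))
t=52.90 p=[ 0.4446 -0.3179  0.2583] yaw=0.0 j6=43 F=[ 0.3  0.1 -0.2] op=0.999
turn [-0.0003  0.0002  0.0001] in 1: [-0.0003  0.0002  0.0001]; shift [ 1.95  -0.047  4.626] in 7: [ 0.279 -0.007  0.661]
((263.5, 201.5), (57.0, 81.0)) [[ 0.496 -0.02   0.074]]
((492.0, 244.5), (43.0, 38.0)) [[ 0.35  -0.695  0.074]]
((359.0, 184.0), (20.0, 20.0)) [[ 0.542 -0.311  0.074]]
```

Stable. Now the orange pot (.542,-.3155), which goes to the -82 bay.

>>> apply_moves(plan=".65 -.02 0 0 0 0;.65 -.02 .2 0 0 0;.65 0 .5 0 0 0;0 0 .7 0 0 0;0 0 .7 0 0 0;0 0 .7 0 0 0;0 0 .6 0 0 0;0 0 .5 0 0 0;0 0 .4 0 0 0;0 0 .25 0 0 0")

```text
time_s: 53.78
position: [0.5415, -0.3142, 0.0285]
tcp_rot: [[1.0, 0.003, -0.004], [0.003, -1.0, 0.004], [-0.004, -0.004, -1.0]]
force: [0.1, 0.2, 0.9]
opening: 1.002
grasp_force: 0.0
```

>>> apply_moves(plan="0 0 0 0 0 0;0 0 0 0 0 0;0 0 0 0 0 0;0 0 0 0 0 0;0 0 0 0 0 0;0 0 0 0 0 0;0 0 0 0 0 0", gripper=-1)

```text
time_s: 54.37
position: [0.5433, -0.3176, 0.033]
tcp_rot: [[1.0, -0.0, 0.002], [-0.0, -1.0, -0.001], [0.002, 0.001, -1.0]]
force: [-0.3, 2.6, 6.5]
opening: 0.681
grasp_force: 30.0
```

```bash
python3 - <<'E'
from h import *
go(.5358,-.107,.13,0); print(bot.read_state()["grasp_force"])
E
```

```text
t=54.37 p=[ 0.5433 -0.3176  0.033 ] yaw=-0.0 j6=49 F=[-0.3  2.6  6.5] op=0.681
turn [ 0.0002 -0.0003 -0.    ] in 1: [ 0.0002 -0.0003 -0.    ]; shift [-0.149 -4.211 -1.939] in 6: [-0.025 -0.702 -0.323]
30.00138407573104
```

>>> apply_moves(plan="0 0 -.3 0 0 0;0 0 -.6 0 0 0;0 0 -.6 0 0 0;0 0 -.45 0 0 0;-.03 -.7 0 0 0 0;-.03 -.7 0 0 0 0;-.03 -.7 0 0 0 0;-.03 -.7 0 0 0 0;-.03 -.7 0 0 0 0;-.03 -.7 0 0 0 0")

```text
time_s: 55.2
position: [0.5328, -0.1059, 0.129]
tcp_rot: [[1.0, -0.0, -0.0], [-0.0, -1.0, -0.0], [-0.0, 0.0, -1.0]]
force: [0.5, 0.4, -1.7]
opening: 0.682
grasp_force: 30.0
```

>>> apply_moves(plan="0 0 0 0 0 0;0 0 0 0 0 0;0 0 .3 0 0 0;0 0 .5 0 0 0;0 0 .4 0 0 0;0 0 .25 0 0 0;0 0 .1 0 0 0;0 0 0 0 0 0;0 0 0 0 0 0")

```text
time_s: 55.95
position: [0.534, -0.1084, 0.0516]
tcp_rot: [[1.0, -0.001, 0.001], [-0.001, -1.0, -0.001], [0.001, 0.001, -1.0]]
force: [1.0, 0.7, -1.5]
opening: 0.684
grasp_force: 30.0
```

```bash
python3 - <<'E'
from h import *
go(.5358,-.107,.0425,0)
E
```

```text
t=55.95 p=[ 0.534  -0.1084  0.0516] yaw=-0.0 j6=67 F=[ 1.   0.7 -1.5] op=0.684
turn [ 0.0001 -0.0001 -0.0001] in 1: [ 0.0001 -0.0001 -0.0001]; shift [ 0.036 -0.028  0.182] in 1: [ 0.036 -0.028  0.182]
```

>>> apply_moves(plan=".03 -.03 .08 0 0 0;0 0 .06 0 0 0;0 0 .04 0 0 0;0 0 0 0 0 0;0 0 0 0 0 0;0 0 0 0 0 0")

```text
time_s: 56.45
position: [0.5355, -0.106, 0.043]
tcp_rot: [[1.0, 0.0, 0.001], [0.0, -1.0, -0.001], [0.001, 0.001, -1.0]]
force: [-0.1, 0.3, 1.8]
opening: 0.684
grasp_force: 30.0
```

>>> apply_moves(plan="0 0 0 0 0 0;0 0 0 0 0 0;0 0 0 0 0 0;0 0 0 0 0 0;0 0 0 0 0 0", gripper=0.75)

```text
time_s: 56.87
position: [0.5348, -0.1057, 0.0423]
tcp_rot: [[1.0, 0.0, -0.0], [0.0, -1.0, 0.0], [-0.0, -0.0, -1.0]]
force: [-0.3, 0.5, -0.2]
opening: 0.865
grasp_force: 0.0
```

>>> apply_moves(plan="0 0 -.3 0 0 0;0 0 -.6 0 0 0;0 0 -.7 0 0 0;0 0 -.7 0 0 0;-.25 .65 -.2 0 0 0;-.25 .65 -.2 0 0 0;-.25 .65 -.3 0 0 0;-.25 .65 -.3 0 0 0;-.25 .65 -.3 0 0 0;-.25 .65 -.3 0 0 0")

```text
time_s: 57.7
position: [0.4589, -0.3019, 0.2381]
tcp_rot: [[1.0, 0.0, -0.0], [0.0, -1.0, 0.0], [-0.0, -0.0, -1.0]]
force: [0.2, -0.3, -0.5]
opening: 0.879
grasp_force: 0.0
```

>>> apply_moves(plan="-.25 .4 0 0 0 0;0 0 0 0 0 0;0 0 0 0 0 0;0 0 0 0 0 0", gripper=1)

```text
time_s: 58.03
position: [0.4471, -0.3198, 0.2369]
tcp_rot: [[1.0, -0.0, -0.001], [-0.0, -1.0, 0.002], [-0.001, -0.002, -1.0]]
force: [0.4, 0.1, 0.1]
opening: 0.986
grasp_force: 0.0
```

```bash
python3 - <<'E'
from h import *
P=pose("wrist"); im=capture("wrist"); np.save("w11.npy",im)
for l in lids(im,P): print(l)
go(.4584,-.4252,.03,0)
E
```

```text
(0.504, -0.0898, 0.2146, array([ 0.5114, -0.0839]), array([0.123, 0.178]))
(0.46, -0.4251, 0.0592, array([ 0.4599, -0.4253]), array([0.056, 0.058]))
t=58.08 p=[ 0.4474 -0.3194  0.2368] yaw=0.1 j6=43 F=[ 0.5  0.3 -0.1] op=0.997
turn [-0.0003  0.0001  0.0001] in 1: [-0.0003  0.0001  0.0001]; shift [0.22  2.115 4.137] in 6: [0.037 0.353 0.689]
```

>>> apply_moves(plan=".07 .7 0 0 0 0;.07 .7 0 0 0 0;.07 .71 .3 0 0 0;0 0 .7 0 0 0;0 0 .7 0 0 0;0 0 .7 0 0 0;0 0 .6 0 0 0;0 0 .5 0 0 0;0 0 .4 0 0 0;0 0 .22 0 0 0")

```text
time_s: 58.92
position: [0.4576, -0.423, 0.0281]
tcp_rot: [[1.0, 0.002, -0.004], [0.002, -1.0, 0.005], [-0.004, -0.005, -1.0]]
force: [0.5, 1.0, 0.2]
opening: 1.002
grasp_force: 0.0
```

>>> apply_moves(plan="0 0 0 0 0 0;0 0 0 0 0 0;0 0 0 0 0 0;0 0 0 0 0 0;0 0 0 0 0 0;0 0 0 0 0 0;0 0 0 0 0 0", gripper=-1)

```text
time_s: 59.5
position: [0.4587, -0.427, 0.033]
tcp_rot: [[1.0, 0.0, 0.002], [0.0, -1.0, -0.002], [0.002, 0.002, -1.0]]
force: [-0.1, 0.5, 5.7]
opening: 0.688
grasp_force: 30.0
```

```bash
python3 - <<'E'
from h import *
go(.5372,-.0201,.145,0); print(bot.read_state()["grasp_force"])
E
```

```text
t=59.50 p=[ 0.4587 -0.427   0.033 ] yaw=0.0 j6=37 F=[-0.1  0.5  5.7] op=0.688
turn [ 0.0003 -0.0003  0.    ] in 1: [ 0.0003 -0.0003  0.    ]; shift [ 1.571 -8.138 -2.24 ] in 11: [ 0.143 -0.74  -0.204]
30.001420928165317
```

>>> apply_moves(plan="0 0 -.3 0 0 0;0 0 -.6 0 0 0;0 0 -.7 0 0 0;0 0 -.7 0 0 0;.14 -.74 0 0 0 0;.14 -.74 0 0 0 0;.14 -.74 0 0 0 0;.14 -.74 0 0 0 0;.14 -.74 0 0 0 0;.14 -.74 0 0 0 0")

```text
time_s: 60.33
position: [0.4995, -0.2026, 0.1464]
tcp_rot: [[1.0, -0.001, -0.0], [-0.001, -1.0, 0.0], [-0.0, -0.0, -1.0]]
force: [0.4, 0.0, -2.2]
opening: 0.681
grasp_force: 30.0
```

>>> apply_moves(plan=".14 -.74 0 0 0 0;.14 -.74 0 0 0 0;.15 -.74 0 0 0 0;.15 -.74 0 0 0 0;.15 -.74 0 0 0 0;0 0 0 0 0 0;0 0 0 0 0 0;0 0 0 0 0 0;0 0 0 0 0 0")

```text
time_s: 61.08
position: [0.5363, -0.0204, 0.1464]
tcp_rot: [[1.0, -0.001, -0.0], [-0.001, -1.0, -0.0], [-0.0, 0.0, -1.0]]
force: [-0.4, -0.9, -1.7]
opening: 0.684
grasp_force: 30.0
```

```bash
python3 - <<'E'
from h import *
go(.5372,-.0201,.044,0)
E
```

```text
t=61.08 p=[ 0.5363 -0.0204  0.1464] yaw=-0.1 j6=76 F=[-0.4 -0.9 -1.7] op=0.684
turn [ 0.0001  0.     -0.0002] in 1: [ 0.0001  0.     -0.0002]; shift [ 0.018 -0.007  2.048] in 3: [ 0.006 -0.002  0.683]
```

>>> apply_moves(plan="0 0 .3 0 0 0;0 0 .4 0 0 0;0 0 .4 0 0 0;0 0 .4 0 0 0;0 0 .3 0 0 0;0 0 .15 0 0 0;0 0 0 0 0 0;0 0 0 0 0 0;0 0 0 0 0 0")

```text
time_s: 61.83
position: [0.5372, -0.0201, 0.0498]
tcp_rot: [[1.0, -0.001, 0.002], [-0.001, -1.0, -0.0], [0.002, 0.0, -1.0]]
force: [0.1, -0.6, -1.3]
opening: 0.681
grasp_force: 30.0
```

```bash
python3 - <<'E'
from h import *
go(.5372,-.0201,.0425,0)
E
```

```text
t=61.83 p=[ 0.5372 -0.0201  0.0498] yaw=-0.0 j6=76 F=[ 0.1 -0.6 -1.3] op=0.681
turn [ 0.0001 -0.0003 -0.0001] in 1: [ 0.0001 -0.0003 -0.0001]; shift [-0.     0.     0.145] in 1: [-0.     0.     0.145]
```

>>> apply_moves(plan="0 0 .06 0 0 0;0 0 .05 0 0 0;0 0 .03 0 0 0;0 0 0 0 0 0;0 0 0 0 0 0;0 0 0 0 0 0")

```text
time_s: 62.33
position: [0.5371, -0.0194, 0.0429]
tcp_rot: [[1.0, 0.0, 0.002], [0.0, -1.0, -0.001], [0.002, 0.001, -1.0]]
force: [-0.7, 0.7, 5.6]
opening: 0.685
grasp_force: 30.0
```

>>> apply_moves(plan="0 0 0 0 0 0;0 0 0 0 0 0;0 0 0 0 0 0;0 0 0 0 0 0;0 0 0 0 0 0", gripper=0.55)

```text
time_s: 62.75
position: [0.5363, -0.0192, 0.0417]
tcp_rot: [[1.0, 0.0, -0.0], [0.0, -1.0, 0.0], [-0.0, -0.0, -1.0]]
force: [0.3, 0.4, 0.4]
opening: 0.772
grasp_force: 0.0
```

>>> apply_moves(plan="0 0 -.2 0 0 0;0 0 -.3 0 0 0;0 0 -.5 0 0 0;0 0 -.7 0 0 0;0 0 -.7 0 0 0;-.4 0 -.7 0 0 0;-.6 0 -.6 0 0 0;-.6 0 -.4 0 0 0;0 0 0 0 0 0;0 0 0 0 0 0")

```text
time_s: 63.58
position: [0.4564, -0.0192, 0.2483]
tcp_rot: [[1.0, -0.0, 0.004], [-0.0, -1.0, -0.001], [0.004, 0.001, -1.0]]
force: [-0.5, 0.3, 0.1]
opening: 0.777
grasp_force: 0.0
```

```bash
python3 - <<'E'
from h import *
go(); P=pose("wrist"); im=capture("wrist"); np.save("w12.npy",im)
for n,lo,hi in(("or",(5,160,60),(14,255,255)),("ye",(20,150,60),(30,255,255)),("bl",(108,150,60),(120,255,255))):
  for c in blobs(mask(im,lo,hi),40)[:3]: print(n,np.round(rect(c)[0]),hit(P,rect(c)[0],.04).round(3)[0],cv2.contourArea(c))
# lids: Hough circles at z=.074
g=cv2.cvtColor(im,cv2.COLOR_RGB2GRAY); C=cv2.HoughCircles(g,cv2.HOUGH_GRADIENT,1,35,param1=100,param2=18,minRadius=18,maxRadius=34)
for x,y,r in C[0]: print("circ",x,y,r,hit(P,(x,y),.074).round(4)[0], 2*r/P[1]*(P[2][2]-.074))
E
```

```text
t=63.58 p=[ 0.4564 -0.0192  0.2483] yaw=-0.0 j6=74 F=[-0.5  0.3  0.1] op=0.777
turn [ 0.0002 -0.0006 -0.    ] in 1: [ 0.0002 -0.0006 -0.    ]; shift [0. 0. 0.] in 1: [0. 0. 0.]
or [259.  30.] [ 0.628 -0.023  0.04 ] 5745.0
or [175.  60.] [0.596 0.077 0.04 ] 208.5
or [373.  25.] [ 0.632 -0.156  0.04 ] 92.0
ye [351. 293.] [ 0.282 -0.158  0.04 ] 3073.0
ye [259.  12.] [ 0.646 -0.023  0.04 ] 1037.0
ye [134.  44.] [0.613 0.124 0.04 ] 521.5
circ 254.5 108.5 26.6 [ 0.5383 -0.0181  0.074 ] 0.062400550160076305
circ 334.5 114.5 31.1 [ 0.5318 -0.1085  0.074 ] 0.07295703405832309
circ 181.5 104.5 28.9 [0.5427 0.0638 0.074 ] 0.06779608458496732
```

```bash
python3 - <<'E'
from h import *
t=capture("top"); s=capture("side"); Q=pose("top"); S=pose("side")
m=mask(t,(0,0,130),(179,60,255)); m[:150]=0; m[:,:200]=0; m[:,330:]=0
for c in blobs(m,300)[:2]: print("tray",rect(c))
T={}
for n,f in(("red",redm),("blue",lambda i:mask(i,*BLUE))):
    p=[rect(c)[0] for c in blobs(f(t),25) if 100<rect(c)[0][0]<190 and 160<rect(c)[0][1]<215]; q=[rect(c) for c in blobs(f(s),60) if 110<rect(c)[0][0]<220 and 225<rect(c)[0][1]<310]
    print(n,p,q); 
    if p and q: print(tri(Q,p[0],S,q[0][0]).round(4))
# pots by side view: lids
wm=cv2.morphologyEx(mask(s,(0,0,150),(179,60,255)),cv2.MORPH_OPEN,np.ones((5,5)))
for c in blobs(wm,80)[:8]: print("lid",rect(c),hit(S,rect(c)[0],.074).round(3)[0])
E
```

```text
tray ((278.0, 181.5), (19.0, 50.0), 90.0)
red [(124.658935546875, 191.0263671875)] [((148.49009704589844, 283.0989990234375), (35.10951614379883, 7.247053623199463), 50.710594177246094)]
[0.5336 0.3947 0.1127]
blue [(161.0, 187.0)] [((182.72683715820312, 252.17092895507812), (32.50092315673828, 7.404558181762695), 42.709388732910156)]
[0.5428 0.285  0.1149]
lid ((178.0, 90.5), (181.0, 356.0), 90.0) [ 1.188 -0.19   0.074]
lid ((169.82540893554688, 137.76531982421875), (37.79457473754883, 244.65496826171875), 62.81888961791992) [0.972 0.013 0.074]
lid ((253.0878448486328, 211.22299194335938), (19.99459457397461, 60.797523498535156), 54.46232223510742) [0.533 0.042 0.074]
lid ((502.5, 89.5), (71.0, 17.0), 90.0) [ 0.258 -1.139  0.074]
lid ((491.80426025390625, 145.5828094482422), (47.16351318359375, 23.118389129638672), 22.067899703979492) [ 0.152 -0.75   0.074]
lid ((268.8009338378906, 224.6767120361328), (32.10238265991211, 54.58919906616211), 79.82449340820312) [0.467 0.046 0.074]
lid ((146.07058715820312, 214.5823516845703), (19.849136352539062, 28.20096206665039), 49.398704528808594) [0.742 0.268 0.074]
lid ((286.5, 186.5), (15.0, 19.0), 90.0) [ 0.529 -0.1    0.074]
```

```bash
python3 -c "
from rig import bot
print(bot.hand_in())"
```

```text
the job is handed in; nothing more can be done
None
```

The job is handed in with no verdict returned: by my measurements the lock is released, the tray is out to its stop, all three pots stand in its bays and both tools are home in the block, but I viewed 15 pictures (limit 14) and the tray needed a second pull after the hook slipped out.

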